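Close the vacuum catch pot and hold its cap down

TASK

The vacuum catch pot for the glass laminating has been emptied and must be closed so that I can pull a vacuum on it. First swing its carry handle over to the far side, clear of the filling port, until it snaps in behind the spring ball and rests against its stop; then fit the blue-gripped bayonet cap into the port with its lugs in the two slots, push it down flush against the sprung seal, and turn it a quarter turn clockwise to the stop. The seal lifts the cap until the vacuum takes over, so finish while still gripping the cap and pressing it down flush, and leave everything else on the bench where it is.

Things in the scene. Friction and masses are not known exactly. Their poses are not given: they have to be found in the camera images.
- pot: Vacuum catch pot, fixed. Steel, 156 mm across; aluminium lid 169 mm across, its top 130 mm above the bench, with the bayonet port in its middle, a gauge and a bleed valve (front, 67 mm from the axis, to 156 mm high). Hose tail in front, 50 mm high, out to 128 mm. Origin: centre of its underside on the bench; x away from the robot (within 0.35 rad), y left, along the handle's hinge line, z up.
- port_rim (a point): Centre of the port's flat rim, on the pot's axis, 160 mm above the bench; axes as the pot's. Round neck, 70 mm outside. The mouth is a 41 mm hole with two slots for the cap's lugs, towards the pot's +x and -x (48 degrees wide, out to 29 mm radius; red marks on the lid point at them). Lugs within 8 degrees of the slots enter, and the cap goes down until its flange meets the rim, a hard stop.
- handle (a joint): Angle of the carry handle, rad. 0: leaning 0.7 rad from upright to the pot's -x; grows as it swings over the top to +x; upright at 0.7, hard stop at 2.1 (nearly level). Starts at 0 to 0.6. Stays where it is left: friction, about 2 N at the grip. From 1.88 it runs against a sprung ball (up to about 4 N more at the grip); past 2.02 the ball springs out behind it and holds it at the stop.
- handle_hinge (a point): Point on the handle's hinge line (along the pot's y) midway between its two pivots, on the pot's axis, 150 mm above the bench. Axes as the pot's.
- handle_grip (a point): Middle of the handle's round black grip: 22 mm diameter, 90 mm long, parallel to the pot's y, 105 mm from the hinge line. A gripper on it can keep pointing straight down while the handle swings. At the stop it lies 168 mm above the bench, 103 mm beyond the pot's axis. Steel arms run from its ends out to 97 mm either side, then to the pivots.
- cap: Bayonet cap, loose, about 0.16 kg, standing on its foot left or right of the pot. Origin: centre of the foot's underside, z up. Plug 36 mm across (27 at the foot); two lugs along the cap's +x and -x, 49 mm tip to tip, 10 mm wide, 9 to 15 mm up; flange 70 mm across, 26 to 32 mm up; blue bar to grip, 32 to 62 mm up, 58 mm long along x (in line with the lugs), 14 mm thick. Same after half a turn.
- cap_seat (a point): Point on the cap's axis at the underside of its flange, 26 mm above the foot: lies at port_rim when the cap is flush. Axes as the cap's.
- tape_roll: Bystander: roll of green tape lying flat, 96 mm across, 30 mm high, on the other side of the pot from the cap. Origin: centre of its underside.
- glass_samples: Bystander: stack of three square glass samples, 90 x 90 x 18 mm. Origin: centre of its underside.
- spring_clamp: Bystander: blue spring clamp lying flat, 165 mm long, about 70 mm wide, 22 mm high. Origin: on its pivot, at the bench.
- wood_stop: Bystander: wooden stop block, 110 x 45 mm, 44 mm high at one end. Origin: centre of its underside.
- primer_jar: Bystander: amber jar, 60 mm across, 95 mm high. Origin: centre of its underside.
- spray_bottle: Bystander: clear spray bottle with a red head, 74 mm across, 194 mm high. Origin: centre of its underside.
- suction_lifter: Bystander: hand suction lifter, cup 110 mm across, 74 mm high. Origin: centre of its underside.
- seal_plate (a joint): How far the sprung seal plate inside the port is pressed down, m. It meets the cap's foot when the cap is 12 mm above flush, and pushes back with 0.5 N there, 8 N at flush. Pressed within 2 mm of flush, the cap turns clockwise (seen from above) against friction by 84 degrees to a hard stop; anticlockwise is blocked. Let go at the stop it stays locked in, but the spring lifts it 5 mm off the rim.
Not all that is in view belongs to the job. Of the things shaped like the cap, the aluminium one is meant.

How it is judged:
By the outcome, as a careful person would: the job done as asked, in the order asked, and still so for the second after the job is handed in, while the arm keeps its last pose, push and grip.
It also fails if it takes over 67 s, if anything falls off the work surface, if the arm or the gripper's body presses on something with over 40 N, if the wrist force passes 120 N, or if a joint passes its speed limit or range.

ROBOT

A 7-joint arm with a two-finger parallel gripper is mounted at the origin on the work surface. World frame = base frame: x ahead of the robot, y to its left, z up, the work surface at z = 0. Lengths are in m, angles in rad, forces in N, time in s.
With the tool pointing down it reaches from about 0.4 to 0.875 m from the base axis. Payload 19.3 kg.
Tool frame: the origin (TCP) lies at the very end of the fingers, on their centre line; the grasp point (between the pads) lies 19 mm behind it; y points along the fingers, x is the direction in which the jaws open and shut, and the axes are right-handed (so a half turn about y gives the same grasp; the last joint's range is limited). The gripper opens to 85 mm and grips with 20 to 120 N. Pads are 22 mm wide; open, the fingers measure 114 mm over their backs; the gripper's body (76 mm by 85 mm) begins 54 mm behind the grasp point. The pads swing forward as they close: fully open they stand 13 mm farther back than shut.
Start: joints at [-1.411, 0.521, -0.036, 1.599, 0.021, 1.021, -0.113], TCP at [0.142, 0.609, 0.196] pointing down, gripper open.
Joint ranges: [-2.91, 2.91], [-0.3, 2.13], [-1.5, 1.42], [0.17, 2.43], [-1.26, 4.41], [0.16, 1.93], [-2.52, 2.52]. Speed limits (rad/s): [1.89, 1.89, 2.39, 2.39, 3.01, 3.01, 3.01].

INTERFACE

Orientations are given as [roll, pitch, yaw] about the fixed x, y, z axes, in that order (R = Rz(yaw) Ry(pitch) Rx(roll)).
In Python, from workcell import bot gives the robot as it stands. The module is installed in compiled form; this text tells all that it offers.
- The arm moves only by the shell command python3 -m crank 'ROWS' [FORCE]. ROWS is JSON, a list of rows, each an object of numbers: "hand": the closure, from 0 (fully open) to 1 (shut); "dx", "dy", "dz": the shift along the tool's x, y, z in mm; "yaw": the turn about the tool's y in rad. In form: [{"hand": .., "dx": .., "dy": .., "dz": .., "yaw": ..}, ...]. A call has 1 to 12 rows; each row is the pose to reach, as a shift and turn from the pose commanded when the call began, along the tool's axes at that moment; what a row does not reach only later rows make up. A row lasts 1/12 s, in which the tool goes at most 41.7 mm and 7.16 degrees, less where a joint would pass 70% of its speed; a pose out of reach is approached as far as the arm can. A call with a gripper value outside its range is refused whole. The fingers move at their own pace and stop on an object; FORCE is the grip in N (left out, the last holds). Time passes only in rows, so rows that repeat a pose let the fingers close. It gives the time, the measured TCP pose, the force and the opening at its end, in the units of the state.
- bot.observe(): the state, without advancing time (a new reading comes with each control period).
- bot.grab_frame(name): name is "scene" or "top"; returns the picture (400x640x3 uint8, red, green, blue); there is no depth.
- bot.camera_info(name): a dict with "fx", "fy", "cx", "cy" (pixels), "rvec" (rotation vector, rad) and "tvec" (3), from world to camera coordinates, as OpenCV has them. Camera axes: x right, y down, z forward; pixel columns grow to the right and rows downward; lengths in m; the calibration is good to about 2 mm. A picture is of the moment at which its call begins. camera_info takes no time and is no camera call.
- bot.job_done(): hands the job in, once; it reports no verdict.
The state is a dict: "clock": time; "qpos": joint angles; "qd": joint speeds; "joint_efforts": joint torques, N m; "position": TCP position; "tool_rot": TCP orientation; "force": force on the tool from outside, world axes, zero at the start; "moment": the same for the moment, N m; "grip_width": finger opening in m.
Only numpy, scipy, OpenCV 4.12 (cv2) and the standard library are available. Lean on these libraries where they do the work, as an engineer would, in place of code of your own. Each camera call takes 0.05 s, during which the arm holds its last target.

## Working session

There is one attempt and no reset: what is moved stays moved. The work goes in short steps, Python scripts to look and compute and a shell command to move; the robot and the scene stay as the last step left them, time stands still between calls to the robot, and variables do not carry over. Pictures are saved under pics/ and viewed, and the job is handed in when it is done.

```bash
mkdir -p pics; python3 - <<'E'
from workcell import bot
import cv2
for n in("scene","top"):
    im=bot.grab_frame(n); cv2.imwrite(f"pics/{n}0.png",im[:,:,::-1]); print(n,bot.camera_info(n))
print(bot.observe())
E
```

```text
scene {'fx': 483.7139350329075, 'fy': 483.7139350329075, 'cx': 317.11446161253525, 'cy': 208.46931431100205, 'rvec': array([ 1.31853373,  2.02040165, -1.09178662]), 'tvec': array([ 0.21311036, -0.14691127,  1.8246446 ])}
top {'fx': 467.68640763880524, 'fy': 467.68640763880524, 'cx': 312.61963831056033, 'cy': 193.70372698890242, 'rvec': array([ 2.02142329, -2.19788063,  0.24318606]), 'tvec': array([0.01212814, 0.55871192, 1.41647841])}
{'clock': 0.1, 'qpos': array([-1.41117108,  0.52195183, -0.03628628,  1.59993206,  0.02121507,
        1.02110397, -0.11279761]), 'qd': array([-0.00097989, -0.00177199,  0.00056616, -0.00045799,  0.00152692,
        0.00054069,  0.00111793]), 'joint_efforts': array([ 3.82698010e-03, -9.28487206e+01,  1.98426425e+00, -3.70535266e+01,
        1.81527331e-02,  5.18512388e-03, -4.06394440e-05]), 'position': array([0.14236823, 0.6082314 , 0.19589216]), 'tool_rot': array([-1.57089992e+00,  1.00491572e-03,  1.34093430e+00]), 'force': array([-0.4167295 , -0.20840601, -1.66937723]), 'moment': array([-0.00262596,  0.03656589, -0.01524423]), 'grip_width': 0.08545597505420113}
```

View pics/scene0.png

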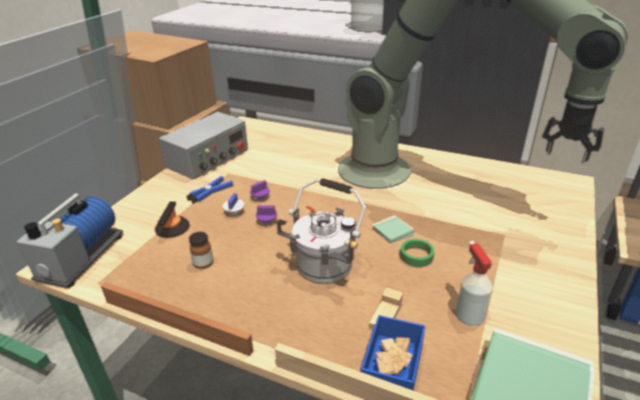

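View pics/top0.png

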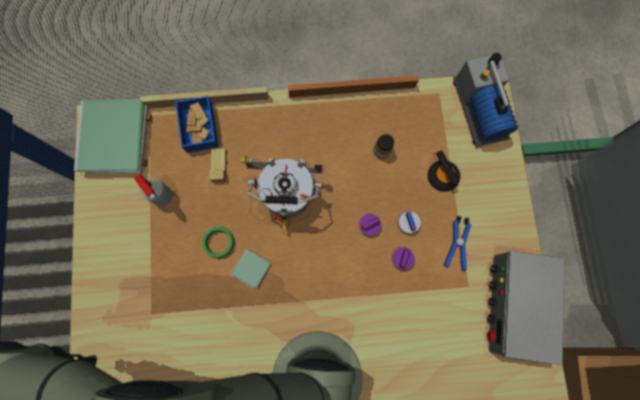

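The scene and top views show the pot near top-view (286,187), with its handle leaning toward the robot and its grip at about (281,200). The aluminium cap with the blue bar is at (409,222), and there are two purple decoys. I'll enlarge these areas.

```bash
cat > h.py <<'E'
from workcell import bot
import cv2, numpy as np
from scipy.spatial.transform import Rotation as Ro
def cam(n):
    c=bot.camera_info(n); K=np.array([[c['fx'],0,c['cx']],[0,c['fy'],c['cy']],[0,0,1]]); return K,cv2.Rodrigues(c['rvec'])[0],np.array(c['tvec'])
def at_z(n,uv,z):
    K,R,t=cam(n); d=R.T@np.linalg.solve(K,[uv[0],uv[1],1]); o=-R.T@t
    return o+d*(z-o[2])/d[2]
def proj(n,P):
    K,R,t=cam(n); return cv2.projectPoints(np.atleast_2d(np.array(P,float)),cv2.Rodrigues(R)[0],t,K,None)[0][:,0]
def crop(im,x0,y0,x1,y1,f,name):
    cv2.imwrite(name,cv2.resize(im[y0:y1,x0:x1,::-1],None,fx=f,fy=f,interpolation=cv2.INTER_CUBIC))
E
python3 - <<'E'
import cv2
from h import crop
t=cv2.imread("pics/top0.png")[:,:,::-1]; s=cv2.imread("pics/scene0.png")[:,:,::-1]
crop(t,235,145,335,245,6,"pics/t_pot.png"); crop(t,350,190,450,275,7,"pics/t_cap.png")
crop(s,260,170,390,290,5,"pics/s_pot.png"); crop(s,180,170,300,250,6,"pics/s_cap.png")
E
```

```text
(no output)
```

View pics/t_pot.png

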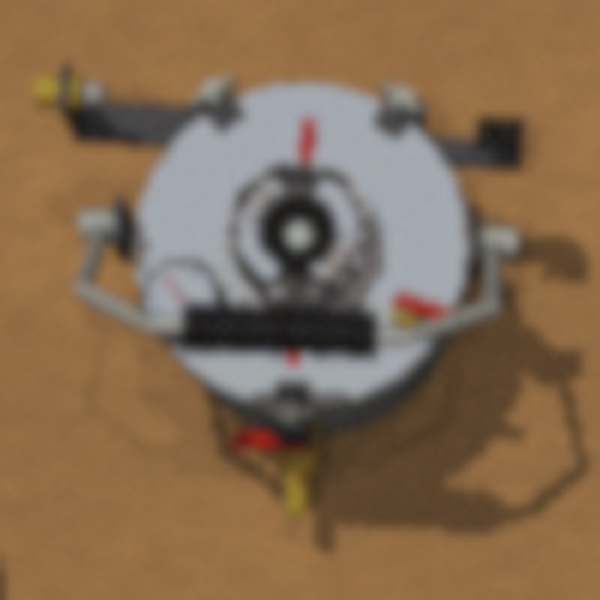

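View pics/t_cap.png

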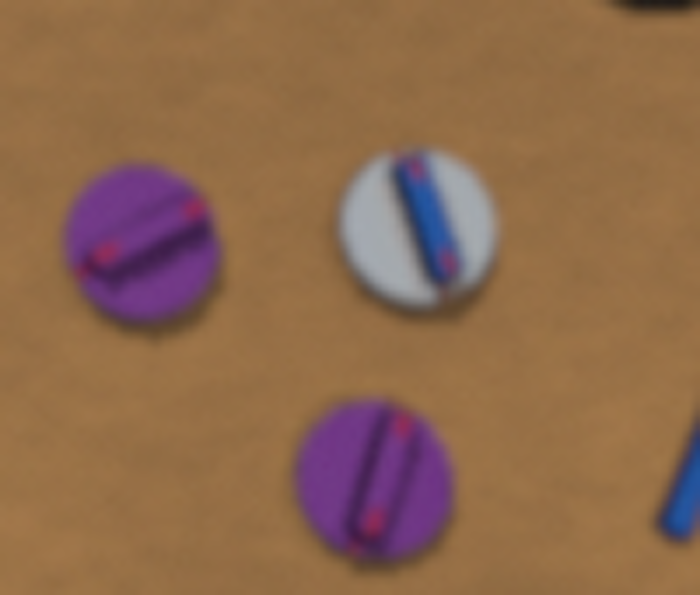

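View pics/s_pot.png

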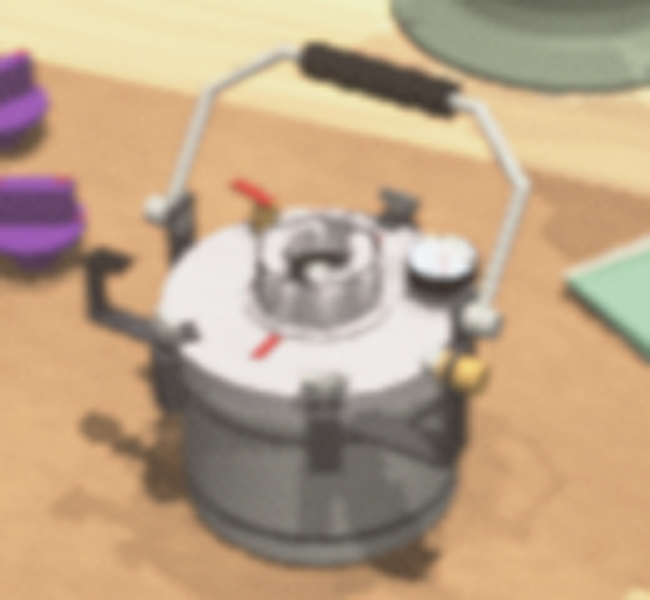

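View pics/s_cap.png

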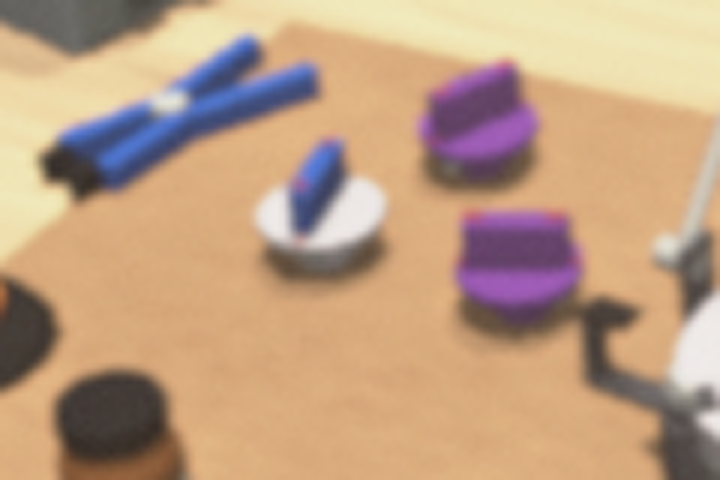

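The crops show these points:
- **Top pot crop:** pivots near (98,222) and (502,240), mouth centre at (298,233), red marks at (308,140) and (293,357), grip centre at (280,328).
- **Scene pot crop:** grip from (303,57) to (455,98), mouth centre at about (318,262).
- **Cap:** flange centre at (420,230) in the top crop, with bar ends at (411,165) and (447,268).

```bash
cat > fit.py <<'E'
from h import *
from scipy.optimize import least_squares
def px(u,v,x0,y0,f): return [x0+(u+.5)/f-.5,y0+(v+.5)/f-.5]
T=lambda u,v:px(u,v,235,145,6); S=lambda u,v:px(u,v,260,170,5)
def model(p):
    x,y,a,q=p; c,s=np.cos(a),np.sin(a)
    W=lambda X,Y,Z:[x+c*X-s*Y,y+s*X+c*Y,Z]
    th=q-.7; gx,gz=.105*np.sin(th),.15+.105*np.cos(th)
    return W,gx,gz
obs=[("top",T(298,233),'m'),("top",T(280,328),'g'),("top",T(185,327),'gl'),("top",T(377,332),'gr'),("scene",S(318,262),'m'),("scene",S(380,78),'g'),("scene",S(305,58),'gr'),("scene",S(456,97),'gl')]
def P(p,k):
    W,gx,gz=model(p)
    return {'m':W(0,0,.16),'g':W(gx,0,gz),'gl':W(gx,.045,gz),'gr':W(gx,-.045,gz)}[k]
def res(p): return np.concatenate([proj(n,P(p,k))[0]-uv for n,uv,k in obs])
r=least_squares(res,[.5,0,0,.3])
print("pot",r.x); print(r.fun.reshape(-1,2).round(1)); W,gx,gz=model(r.x); print("grip",W(gx,0,gz))
print("lid from top", at_z("top",T(302,248),.13))
a=at_z("top",T(98,222),.15);b=at_z("top",T(502,240),.15);print("piv",(a+b)/2,a,b,np.arctan2(-(a-b)[0],(a-b)[1]))
a=at_z("top",T(308,140),.13);b=at_z("top",T(293,357),.13);print("marks",np.arctan2((a-b)[1],(a-b)[0]))
C=lambda u,v:px(u,v,350,190,7)
print("cap fl",at_z("top",C(420,230),.032)); a=at_z("top",C(411,165),.062);b=at_z("top",C(447,268),.062)
print("bar",(a+b)/2,np.linalg.norm(a-b),np.arctan2((a-b)[1],(a-b)[0]))
D=lambda u,v:px(u,v,180,170,6)
print("cap fl scene",at_z("scene",D(321,222),.032)); a=at_z("scene",D(333,147),.062);b=at_z("scene",D(301,186),.062);print("bar",(a+b)/2,np.linalg.norm(a-b),np.arctan2((a-b)[1],(a-b)[0]))
o=bot.observe(); print(Ro.from_euler('xyz',o['tool_rot']).as_matrix().round(3))
E
python3 fit.py
```

```text
pot [ 0.57577114  0.05066003 -0.10517723  0.02819584]
[[-0.8 -0.5]
 [-0.1  0.3]
 [-0.5  0.1]
 [-0.1 -0. ]
 [ 0.2 -2.1]
 [-0.5  0.2]
 [-0.1  0.1]
 [-0.7  0.7]]
grip [np.float64(0.5107803732333934), np.float64(0.057520894073578854), np.float64(0.23218350311695427)]
lid from top [0.57354202 0.04822323 0.13      ]
piv [0.57742556 0.04788646 0.15      ] [0.59035473 0.14750389 0.15      ] [ 0.5644964  -0.05173098  0.15      ] -0.12906670843347182
marks -0.13811596871706158
cap fl [ 0.44525355 -0.33473746  0.032     ]
bar [ 0.44684204 -0.33276238  0.062     ] 0.04847081464012878 0.20788208651629553
cap fl scene [ 0.45701348 -0.32718248  0.032     ]
bar [ 0.44830357 -0.33090502  0.062     ] 0.04028862083056547 -3.0110232163962056
[[ 0.228 -0.    -0.974]
 [ 0.974 -0.001  0.228]
 [-0.001 -1.    -0.   ]]
```

```bash
cat >> h.py <<'E'
def plan(pos,xang=None,base=None):
    o=bot.observe(); R=Ro.from_euler('xyz',o['tool_rot']).as_matrix(); p=o['position'] if base is None else np.array(base)
    d=R.T@(np.array(pos)-p)*1000
    cur=np.arctan2(R[1,0],R[0,0]); s='' if xang is None else ' yaw %.3f'%(-((xang-cur+np.pi)%(2*np.pi)-np.pi))
    print('dx %.1f dy %.1f dz %.1f'%tuple(d)+s)
def st():
    o=bot.observe(); R=Ro.from_euler('xyz',o['tool_rot']).as_matrix()
    print('t %.2f'%o['clock'],o['position'].round(4),'xang %.3f'%np.arctan2(R[1,0],R[0,0]),'ydir',R[:,1].round(3),'F',o['force'].round(1),'M',o['moment'].round(2),'w %.4f'%o['grip_width'],'q',o['qpos'].round(2))
E
python3 - <<'E'
from h import *
plan([.511,.0575,.31],-.12); print(at_z("top",(155,190),.19),at_z("top",(143,184),.19))
E
```

```text
dx -452.4 dy -113.6 dz -484.4 yaw 1.461
[0.57800618 0.41957546 0.19      ] [0.59871048 0.45388073 0.19      ]
```

```bash
python3 -m crank '[{"dy":-40},{"dy":-80,"dx":-10,"dz":-12,"yaw":0.1},{"dy":-105,"dx":-30,"dz":-36,"yaw":0.2},{"dy":-114,"dx":-57,"dz":-62,"yaw":0.32},{"dy":-114,"dx":-85,"dz":-91,"yaw":0.44},{"dy":-114,"dx":-113,"dz":-121,"yaw":0.56},{"dy":-114,"dx":-141,"dz":-151,"yaw":0.68},{"dy":-114,"dx":-169,"dz":-181,"yaw":0.8},{"dy":-114,"dx":-197,"dz":-211,"yaw":0.92},{"dy":-114,"dx":-225,"dz":-241,"yaw":1.04},{"dy":-114,"dx":-253,"dz":-271,"yaw":1.16},{"dy":-114,"dx":-281,"dz":-301,"yaw":1.28}]'; python3 - <<'E'
from h import *
st();plan([.511,.0575,.31],-.12)
E
```

```text
t 0.10 [0.1424 0.6082 0.1959] xang 1.341 ydir [-0.    -0.001 -1.   ] F [-0.4 -0.2 -1.7] M [-0.    0.04 -0.02] w 0.0855 q [-1.41  0.52 -0.04  1.6   0.02  1.02 -0.11]
dx -452.4 dy -113.6 dz -484.4 yaw 1.461$[0]: bad value
```

```bash
python3 -m crank '[{"hand":0,"dx":0,"dy":-40,"dz":0,"yaw":0},{"hand":0,"dy":-80,"dx":-10,"dz":-12,"yaw":0.1},{"hand":0,"dy":-105,"dx":-30,"dz":-36,"yaw":0.2},{"hand":0,"dy":-114,"dx":-57,"dz":-62,"yaw":0.32},{"hand":0,"dy":-114,"dx":-85,"dz":-91,"yaw":0.44},{"hand":0,"dy":-114,"dx":-113,"dz":-121,"yaw":0.56},{"hand":0,"dy":-114,"dx":-141,"dz":-151,"yaw":0.68},{"hand":0,"dy":-114,"dx":-169,"dz":-181,"yaw":0.8},{"hand":0,"dy":-114,"dx":-197,"dz":-211,"yaw":0.92},{"hand":0,"dy":-114,"dx":-225,"dz":-241,"yaw":1.04},{"hand":0,"dy":-114,"dx":-253,"dz":-271,"yaw":1.16},{"hand":0,"dy":-114,"dx":-281,"dz":-301,"yaw":1.28}]'; python3 - <<'E'
from h import *
st();plan([.511,.0575,.31],-.12)
E
```

```text
clock: 1.1
position: [0.372, 0.2644, 0.3104]
tool_rot: [-1.571, 0.0, 0.055]
force: [2.3, 1.2, 0.1]
grip_width: 0.0855
t 1.10 [0.372  0.2644 0.3104] xang 0.055 ydir [-0.  0. -1.] F [2.3 1.2 0.1] M [ 0.06 -0.03 -0.02] w 0.0855 q [-1.07  0.13  0.37  1.88 -0.05  1.14 -0.63]
dx 127.4 dy 0.4 dz -214.3 yaw 0.175
```

```bash
python3 -m crank '[{"hand":0,"dx":18,"dy":0,"dz":-30,"yaw":0.06},{"hand":0,"dx":36,"dy":0,"dz":-61,"yaw":0.12},{"hand":0,"dx":54,"dy":0,"dz":-92,"yaw":0.17},{"hand":0,"dx":72,"dy":0,"dz":-122,"yaw":0.17},{"hand":0,"dx":90,"dy":0,"dz":-152,"yaw":0.17},{"hand":0,"dx":108,"dy":0,"dz":-182,"yaw":0.17},{"hand":0,"dx":121,"dy":0,"dz":-204,"yaw":0.17},{"hand":0,"dx":127,"dy":0,"dz":-214,"yaw":0.17},{"hand":0,"dx":127,"dy":0,"dz":-214,"yaw":0.17},{"hand":0,"dx":127,"dy":0,"dz":-214,"yaw":0.17}]'; python3 - <<'E'
from h import *
st();plan([.511,.0575,.213],-.12)
im=bot.grab_frame("scene"); crop(im,240,100,400,290,4,"pics/s1.png"); im=bot.grab_frame("top"); crop(im,215,130,365,245,5,"pics/t1.png")
E
```

```text
clock: 1.93
position: [0.5111, 0.0602, 0.3101]
tool_rot: [-1.571, 0.001, -0.11]
force: [-0.0, 0.5, -0.8]
grip_width: 0.0851
t 1.93 [0.5111 0.0602 0.3101] xang -0.110 ydir [-0.001 -0.    -1.   ] F [-0.   0.5 -0.8] M [ 0.03 -0.01 -0.02] w 0.0851 q [-0.68  0.26  0.56  1.75 -0.15  1.17 -0.18]
dx 0.3 dy 97.1 dz -2.7 yaw 0.010
```

View pics/s1.png

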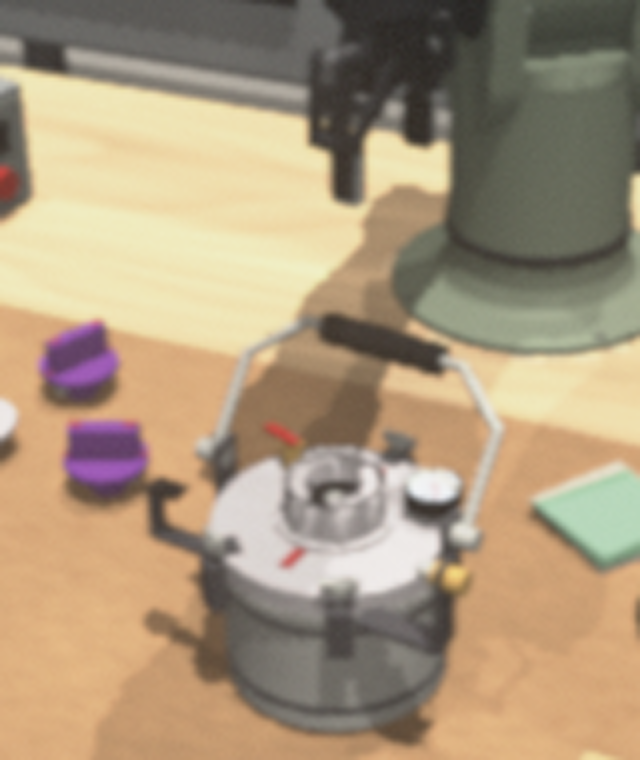

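View pics/t1.png

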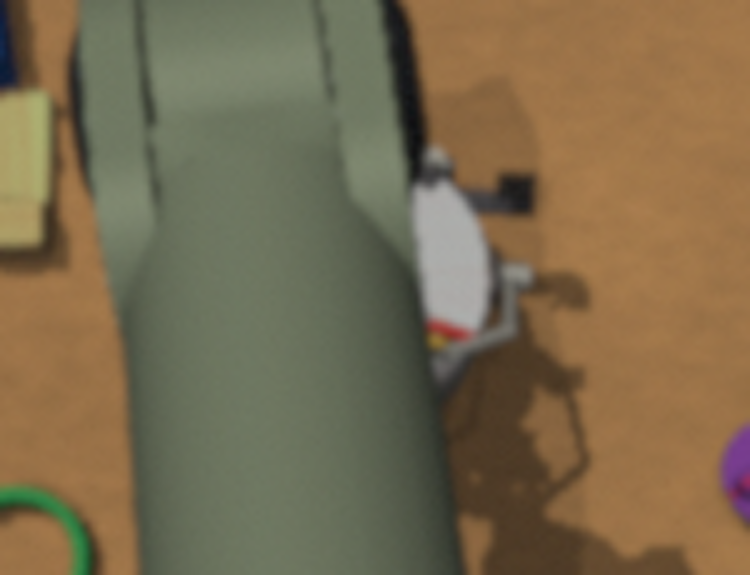

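Both fingers straddle the grip in the scene view, at columns about 345 and 420 with the grip at about 380. I'll descend and close.

```bash
python3 -m crank '[{"hand":0,"dx":0,"dy":30,"dz":-2,"yaw":0.01},{"hand":0,"dx":0,"dy":55,"dz":-2,"yaw":0.01},{"hand":0,"dx":0,"dy":80,"dz":-2,"yaw":0.01},{"hand":0,"dx":0,"dy":95,"dz":-2,"yaw":0.01},{"hand":0,"dx":0,"dy":97,"dz":-2,"yaw":0.01},{"hand":0.5,"dx":0,"dy":97,"dz":-2,"yaw":0.01},{"hand":0.9,"dx":0,"dy":97,"dz":-2,"yaw":0.01},{"hand":0.9,"dx":0,"dy":97,"dz":-2,"yaw":0.01},{"hand":0.9,"dx":0,"dy":97,"dz":-2,"yaw":0.01},{"hand":0.9,"dx":0,"dy":97,"dz":-2,"yaw":0.01},{"hand":0.9,"dx":0,"dy":97,"dz":-2,"yaw":0.01},{"hand":0.9,"dx":0,"dy":97,"dz":-2,"yaw":0.01}]' 30; python3 - <<'E'
from h import *
st()
im=bot.grab_frame("scene"); crop(im,240,100,400,290,4,"pics/s2.png")
E
```

```text
clock: 3.03
position: [0.5111, 0.0586, 0.2137]
tool_rot: [-1.571, -0.0, -0.119]
force: [0.0, 0.1, 0.2]
grip_width: 0.0083
t 3.03 [0.5111 0.0586 0.2137] xang -0.119 ydir [ 0.  0. -1.] F [0.  0.1 0.2] M [ 0.01 -0.02 -0.01] w 0.0083 q [-0.64  0.36  0.53  1.89 -0.22  0.95 -0.12]
```

View pics/s2.png

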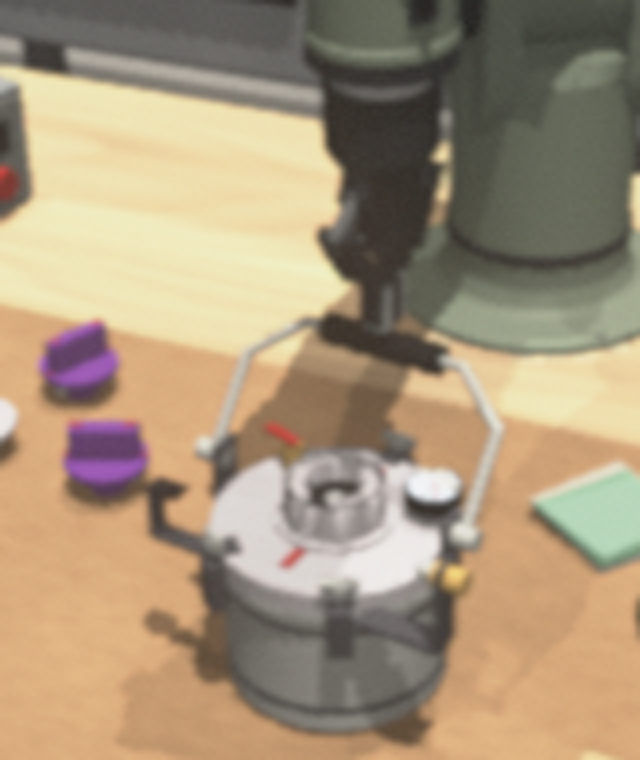

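```bash
python3 - <<'E'
from h import *
P=bot.observe()['position']
for n,x0,y0,f in(("scene",240,100,4),("top",235,145,6)):
    for p in (P,P+[0,0,.019],[.5108,.0575,.232],[.576,.0507,.16]):
        u=proj(n,p)[0]; print(n,((u-[x0,y0]+.5)*f-.5).round(0))
E
```

```text
scene [383. 367.]
scene [383. 343.]
scene [382. 343.]
scene [335. 481.]
top [280. 337.]
top [277. 329.]
top [279. 330.]
top [293. 229.]
```

```bash
python3 - <<'E'
from h import *
im=bot.grab_frame("scene"); crop(im,300,140,370,205,10,"pics/s3.png")
u=proj("scene",[bot.observe()['position']])[0]; print((u-[300,140]+.5)*10)
E
```

```text
[359.14286833 519.78176805]
```

View pics/s3.png

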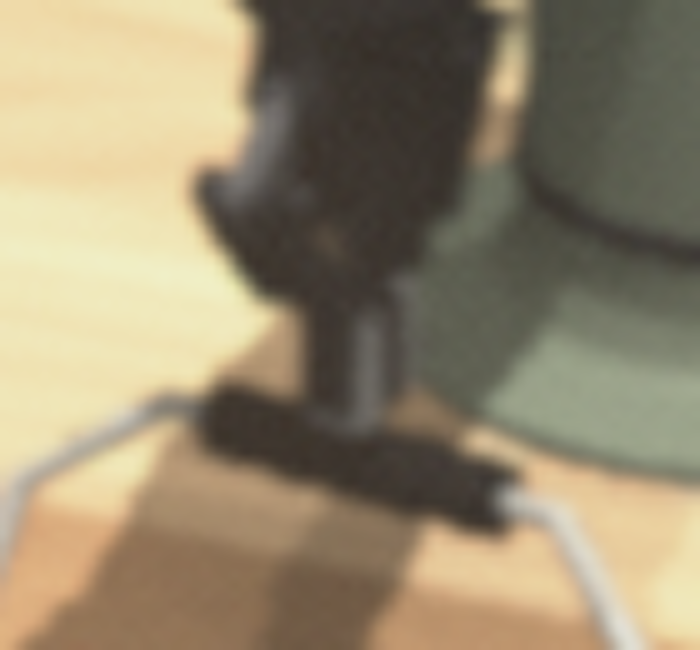

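```bash
python3 - <<'E'
from h import *
P=np.array([.5111,.0602,.3101]); x=np.array([np.cos(-.11),np.sin(-.11),0])
for d in(-.057,-.0425,.0425,.057):
  for up in (0,.013):
    u=proj("scene",P+d*x+[0,0,up])[0]; print(d,up,(u-[240,100]+.5)*4)
E
```

```text
-0.057 0 [427.05753672 205.3995587 ]
-0.057 0.013 [427.23703211 187.82718034]
-0.0425 0 [416.74640949 214.37693621]
-0.0425 0.013 [416.86812731 196.71487667]
0.0425 0 [352.82415414 270.03081428]
0.0425 0.013 [352.56660994 251.83085769]
0.057 0 [341.28707353 280.07556746]
0.057 0.013 [340.95720907 261.78184398]
```

```bash
python3 - <<'E'
from h import *
s=cv2.imread("pics/scene0.png")[:,:,::-1]; crop(s,530,80,620,180,7,"pics/s0g.png")
P=np.array([.1424,.6082,.1959]); a=1.341; x=np.array([np.cos(a),np.sin(a),0])
for d in(-.057,-.0425,.0425,.057):
  for up in (0,.013):
    u=proj("scene",P+d*x+[0,0,up])[0]; print(d,up,(u-[530,80]+.5)*7)
E
```

```text
-0.057 0 [ 79.46880468 608.56949919]
-0.057 0.013 [ 86.77821196 581.29565766]
-0.0425 0 [115.24871193 618.35470008]
-0.0425 0.013 [122.78256357 590.98633987]
0.0425 0 [332.86317039 677.86858254]
0.0425 0.013 [341.80448482 649.93676503]
0.057 0 [371.38623112 688.40398963]
0.057 0.013 [380.58428695 660.3744683 ]
```

View pics/s0g.png

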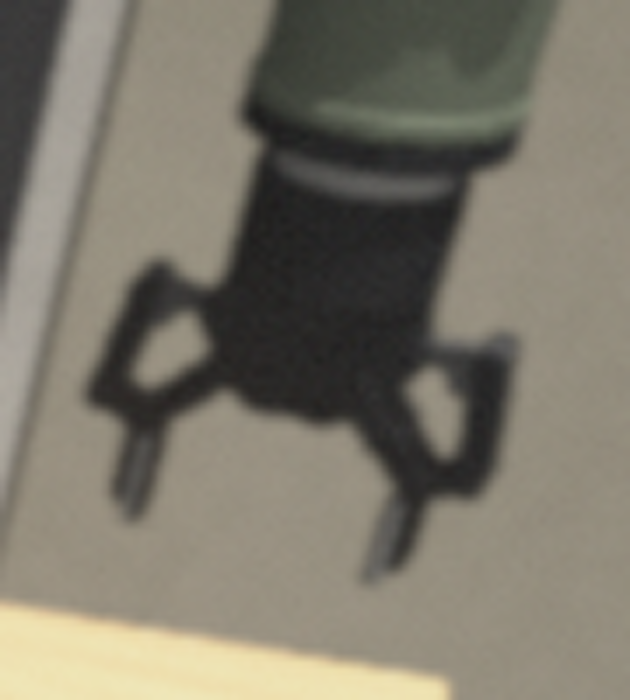

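The fingers closed to 8 mm above the grip. In both scene pictures the real fingertips sit about 30–37 mm above the reported TCP. I'll open, go about 32 mm lower and close again.

```bash
python3 -m crank '[{"hand":0,"dx":0,"dy":-5,"dz":0,"yaw":0},{"hand":0,"dx":0,"dy":-5,"dz":0,"yaw":0},{"hand":0,"dx":0,"dy":-5,"dz":0,"yaw":0},{"hand":0,"dx":0,"dy":-5,"dz":0,"yaw":0},{"hand":0,"dx":0,"dy":10,"dz":0,"yaw":0},{"hand":0,"dx":0,"dy":22,"dz":0,"yaw":0},{"hand":0,"dx":0,"dy":32,"dz":0,"yaw":0},{"hand":0,"dx":0,"dy":32,"dz":0,"yaw":0}]' 30; python3 - <<'E'
from h import *
st()
im=bot.grab_frame("scene"); crop(im,300,130,370,205,10,"pics/s4.png")
E
```

```text
clock: 3.8
position: [0.5102, 0.0584, 0.1798]
tool_rot: [-1.572, 0.002, -0.119]
force: [-0.5, -0.5, 0.4]
grip_width: 0.0856
t 3.80 [0.5102 0.0584 0.1798] xang -0.119 ydir [-0.002 -0.001 -1.   ] F [-0.5 -0.5  0.4] M [0.03 0.01 0.01] w 0.0856 q [-0.62  0.41  0.51  1.93 -0.26  0.87 -0.09]
```

View pics/s4.png

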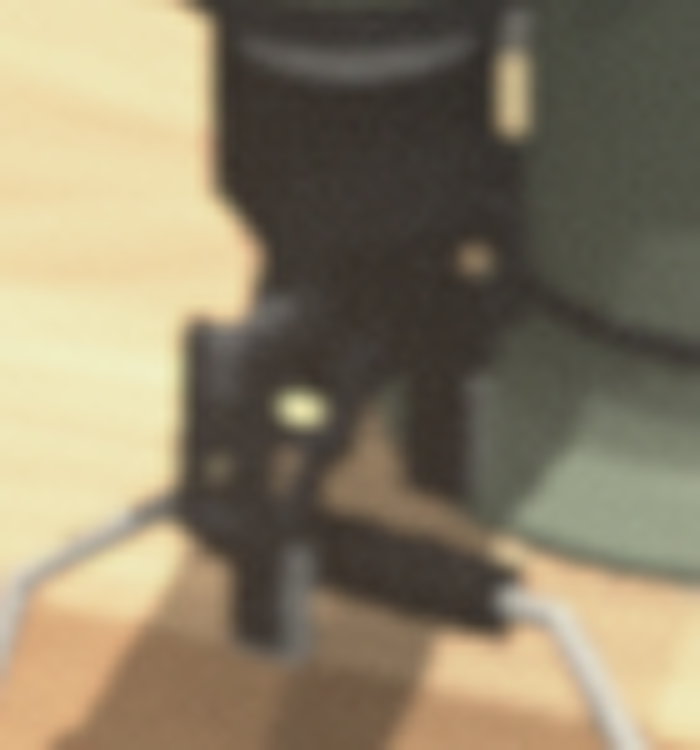

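The near finger now hangs in front of the grip, with its tip at (275,650) below it. The far finger is behind the grip. Closing.

```bash
python3 -m crank '[{"hand":0.5,"dx":0,"dy":0,"dz":0,"yaw":0},{"hand":0.9,"dx":0,"dy":0,"dz":0,"yaw":0},{"hand":0.9,"dx":0,"dy":0,"dz":0,"yaw":0},{"hand":0.9,"dx":0,"dy":0,"dz":0,"yaw":0},{"hand":0.9,"dx":0,"dy":0,"dz":0,"yaw":0},{"hand":0.9,"dx":0,"dy":0,"dz":0,"yaw":0}]' 30; python3 - <<'E'
from h import *
st()
im=bot.grab_frame("scene"); crop(im,300,130,370,205,10,"pics/s5.png")
E
```

```text
clock: 4.35
position: [0.5108, 0.0586, 0.1816]
tool_rot: [-1.571, 0.0, -0.119]
force: [-4.4, 0.4, 5.9]
grip_width: 0.0206
t 4.35 [0.5108 0.0586 0.1816] xang -0.119 ydir [-0.  0. -1.] F [-4.4  0.4  5.9] M [ 0.03  0.75 -0.05] w 0.0206 q [-0.62  0.41  0.51  1.92 -0.26  0.87 -0.09]
```

View pics/s5.png

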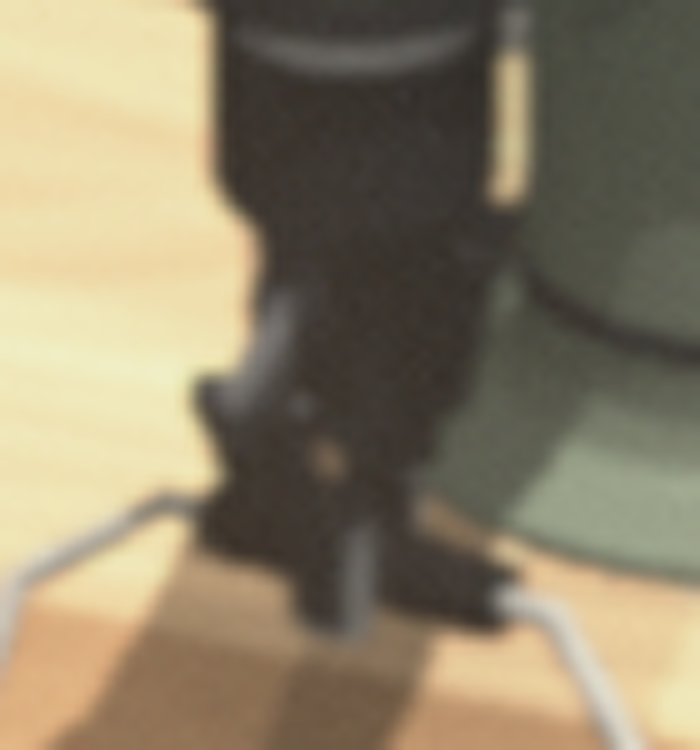

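The fingers hold the grip: width 20.6 mm, and the picture shows it between them. Next I'll work out the swing arc.

```bash
python3 - <<'E'
import numpy as np
q0=.03;f=lambda q:(105*np.sin(q-.7),105*np.cos(q-.7))
a=f(q0)
for i,q in enumerate(np.linspace(q0,2.1,25)[1:]):
    b=f(q); print(i+1,'%.3f %.1f %.1f'%(q,b[0]-a[0],-(b[1]-a[1])))
E
```

```text
1 0.116 7.3 -5.3
2 0.203 15.1 -10.0
3 0.289 23.2 -13.9
4 0.375 31.7 -17.2
5 0.461 40.4 -19.7
6 0.548 49.3 -21.5
7 0.634 58.3 -22.5
8 0.720 67.3 -22.7
9 0.806 76.3 -22.1
10 0.893 85.3 -20.8
11 0.979 94.1 -18.6
12 1.065 102.7 -15.8
13 1.151 111.0 -12.2
14 1.238 119.0 -7.9
15 1.324 126.5 -2.9
16 1.410 133.6 2.7
17 1.496 140.3 8.9
18 1.583 146.3 15.6
19 1.669 151.7 22.8
20 1.755 156.5 30.5
21 1.841 160.7 38.6
22 1.928 164.1 47.0
23 2.014 166.8 55.6
24 2.100 168.7 64.5
```

```bash
python3 -m crank '[{"hand":0.9,"dx":7.3,"dy":-5.3,"dz":0,"yaw":0},{"hand":0.9,"dx":15,"dy":-10,"dz":0,"yaw":0},{"hand":0.9,"dx":23,"dy":-14,"dz":0,"yaw":0},{"hand":0.9,"dx":32,"dy":-17,"dz":0,"yaw":0},{"hand":0.9,"dx":40,"dy":-20,"dz":0,"yaw":0},{"hand":0.9,"dx":49,"dy":-21.5,"dz":0,"yaw":0},{"hand":0.9,"dx":58,"dy":-22.5,"dz":0,"yaw":0},{"hand":0.9,"dx":67,"dy":-22.7,"dz":0,"yaw":0},{"hand":0.9,"dx":67,"dy":-22.7,"dz":0,"yaw":0}]' 30; python3 - <<'E'
from h import *
st()
im=bot.grab_frame("scene"); crop(im,240,100,400,290,4,"pics/s6.png")
E
```

```text
clock: 5.15
position: [0.5784, 0.0502, 0.2041]
tool_rot: [-1.571, -0.0, -0.119]
force: [-0.5, 0.6, 6.4]
grip_width: 0.021
t 5.15 [0.5784 0.0502 0.2041] xang -0.119 ydir [ 0. -0. -1.] F [-0.5  0.6  6.4] M [ 0.16  0.36 -0.1 ] w 0.0210 q [-0.54  0.49  0.51  1.73 -0.28  0.99 -0.05]
```

View pics/s6.png

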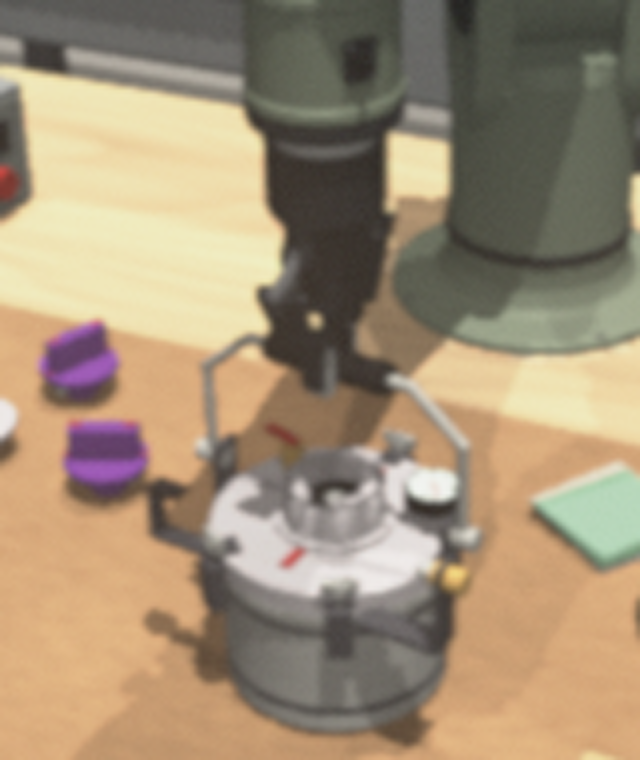

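The handle is upright and still gripped. I'll carry on over the top.

```bash
python3 -m crank '[{"hand":0.9,"dx":9,"dy":0,"dz":0,"yaw":0},{"hand":0.9,"dx":18,"dy":1,"dz":0,"yaw":0},{"hand":0.9,"dx":27,"dy":3,"dz":0,"yaw":0},{"hand":0.9,"dx":36,"dy":6,"dz":0,"yaw":0},{"hand":0.9,"dx":44.5,"dy":9.5,"dz":0,"yaw":0},{"hand":0.9,"dx":52.5,"dy":14,"dz":0,"yaw":0},{"hand":0.9,"dx":60,"dy":19,"dz":0,"yaw":0},{"hand":0.9,"dx":67,"dy":24.5,"dz":0,"yaw":0},{"hand":0.9,"dx":74,"dy":31,"dz":0,"yaw":0},{"hand":0.9,"dx":80,"dy":38,"dz":0,"yaw":0},{"hand":0.9,"dx":85.5,"dy":45,"dz":0,"yaw":0},{"hand":0.9,"dx":90,"dy":53,"dz":0,"yaw":0}]' 30; python3 - <<'E'
from h import *
st()
im=bot.grab_frame("scene"); crop(im,240,100,400,290,4,"pics/s7.png")
E
```

```text
clock: 6.2
position: [0.6675, 0.0398, 0.1503]
tool_rot: [-1.571, -0.0, -0.119]
force: [-4.9, 0.1, 3.6]
grip_width: 0.0212
t 6.20 [0.6675 0.0398 0.1503] xang -0.119 ydir [ 0. -0. -1.] F [-4.9  0.1  3.6] M [ 0.   1.3 -0.1] w 0.0212 q [-0.43  0.69  0.46  1.54 -0.34  1.    0.01]
```

View pics/s7.png

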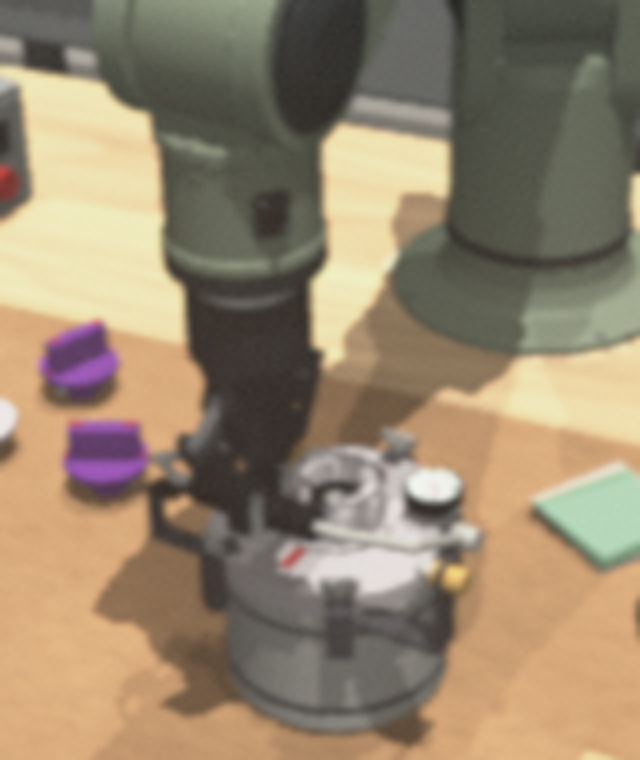

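```bash
python3 -m crank '[{"hand":0.9,"dx":2,"dy":4,"dz":0,"yaw":0},{"hand":0.9,"dx":4,"dy":8,"dz":0,"yaw":0},{"hand":0.9,"dx":6,"dy":12,"dz":0,"yaw":0},{"hand":0.9,"dx":7.5,"dy":16.5,"dz":0,"yaw":0},{"hand":0.9,"dx":9,"dy":21,"dz":0,"yaw":0},{"hand":0.9,"dx":10,"dy":25,"dz":0,"yaw":0},{"hand":0.9,"dx":11.5,"dy":30,"dz":0,"yaw":0},{"hand":0.9,"dx":12,"dy":34,"dz":0,"yaw":0},{"hand":0.9,"dx":12,"dy":36,"dz":0,"yaw":0},{"hand":0.9,"dx":12,"dy":36,"dz":0,"yaw":0}]' 30; python3 - <<'E'
from h import *
st()
im=bot.grab_frame("scene"); crop(im,240,100,400,290,4,"pics/s8.png")
E
```

```text
clock: 7.08
position: [0.6782, 0.0388, 0.1166]
tool_rot: [-1.57, 0.001, -0.119]
force: [-18.2, 1.9, 28.6]
grip_width: 0.0211
t 7.08 [0.6782 0.0388 0.1166] xang -0.119 ydir [-0.001  0.001 -1.   ] F [-18.2   1.9  28.6] M [ 0.37  4.08 -0.13] w 0.0211 q [-0.41  0.74  0.44  1.53 -0.36  0.96  0.02]
```

View pics/s8.png

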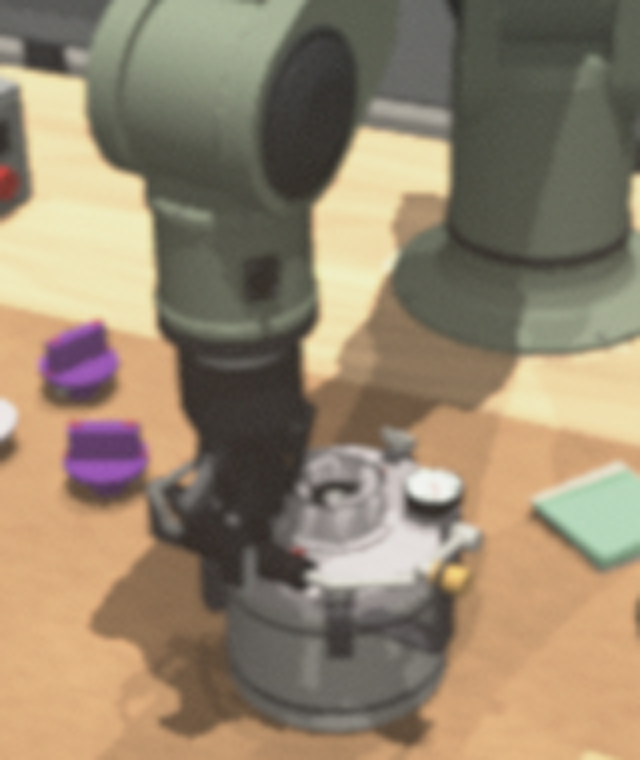

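The force is about 34 N and the tool has dropped 65 mm net, which matches the 2.1 rad stop. I'll open and lift away.

```bash
python3 -m crank '[{"hand":0.5,"dx":0,"dy":0,"dz":0,"yaw":0},{"hand":0.1,"dx":0,"dy":0,"dz":0,"yaw":0},{"hand":0,"dx":0,"dy":0,"dz":0,"yaw":0},{"hand":0,"dx":0,"dy":0,"dz":0,"yaw":0},{"hand":0,"dx":0,"dy":0,"dz":0,"yaw":0},{"hand":0,"dx":0,"dy":-20,"dz":0,"yaw":0},{"hand":0,"dx":0,"dy":-50,"dz":0,"yaw":0},{"hand":0,"dx":0,"dy":-80,"dz":0,"yaw":0},{"hand":0,"dx":0,"dy":-110,"dz":0,"yaw":0},{"hand":0,"dx":0,"dy":-130,"dz":0,"yaw":0},{"hand":0,"dx":0,"dy":-130,"dz":0,"yaw":0}]' 30; python3 - <<'E'
from h import *
st()
im=bot.grab_frame("scene"); crop(im,240,100,400,290,4,"pics/s9.png")
plan([.447,-.332,.22],1.74)
plan([.447,-.332,.22],-1.40)
E
```

```text
clock: 8.05
position: [0.6806, 0.0382, 0.2496]
tool_rot: [-1.569, -0.006, -0.119]
force: [0.5, 0.0, -0.0]
grip_width: 0.0854
t 8.05 [0.6806 0.0382 0.2496] xang -0.119 ydir [ 0.006  0.001 -1.   ] F [ 0.5  0.  -0. ] M [-0.05 -0.05 -0.04] w 0.0854 q [-0.44  0.62  0.5   1.4  -0.31  1.2  -0.02]
dx -187.3 dy 26.2 dz -395.4 yaw -1.859
dx -187.3 dy 26.2 dz -395.4 yaw 1.281
```

View pics/s9.png

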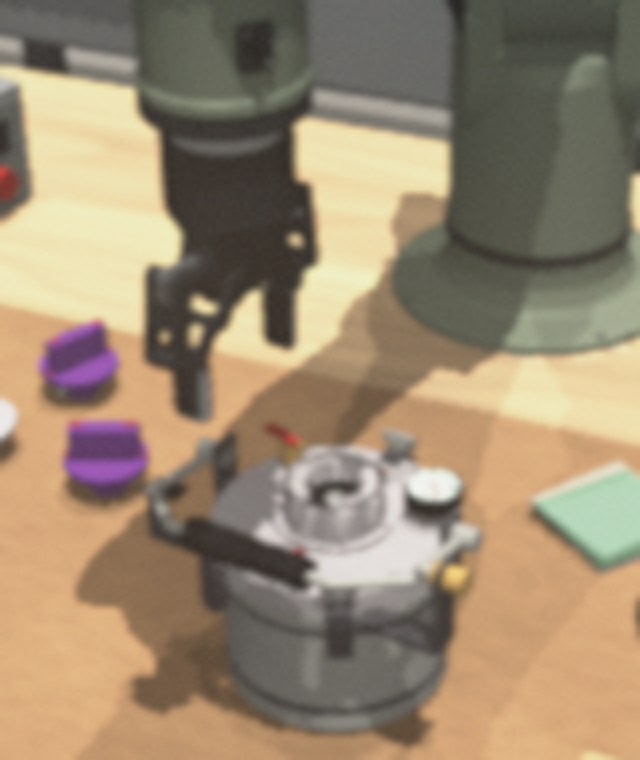

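```bash
python3 - <<'E'
from h import *
from scipy.optimize import least_squares
u=proj("scene",[[.5755+.103*np.cos(-.12),.0505-.103*np.sin(.12),.168]])[0];print("grip exp",(u-[240,100]+.5)*4)
for n,(x0,y0,x1,y1) in (("top",(390,205,430,245)),("scene",(215,190,255,220))):
    im=cv2.imread(f"pics/{n}0.png"); s=im[y0:y1,x0:x1].astype(int)
    b,g,r=s[...,0],s[...,1],s[...,2]
    m=((r>140)&(b>140)&(abs(r-b)<40)).astype(np.uint8); bl=((b-r>50)).astype(np.uint8)
    c=max(cv2.findContours(m,0,2)[0],key=cv2.contourArea) ; h=cv2.convexHull(np.vstack(cv2.findContours(m,0,2)[0]))
    e=cv2.fitEllipse(h); ec=np.array(e[0])+[x0,y0]
    print(n,m.sum(),"ell",ec.round(2),np.array(e[1]).round(1),at_z(n,ec,.032).round(4))
    ys,xs=np.nonzero(bl); print(" blue",bl.sum(),xs.mean()+x0,ys.mean()+y0,at_z(n,(xs.mean()+x0,ys.mean()+y0),.06).round(4))
    # direction of the blue
    vx,vy,cx,cy=cv2.fitLine(np.c_[xs+x0,ys+y0].astype(np.float32),cv2.DIST_L2,0,.01,.01).ravel()
    p=at_z(n,(cx+5*vx,cy+5*vy),.06)-at_z(n,(cx-5*vx,cy-5*vy),.06); print(' dir',np.arctan2(p[1],p[0]))
    for p in ([.446,-.334,.032],[.446,-.334,.062]): print(proj(n,p))
E
```

```text
grip exp [250.98398157 554.36506805]
top 191 ell [409.24 221.65] [20.1 20.9] [ 0.4478 -0.334   0.032 ]
 blue 55 410.8545454545455 220.65454545454546 [ 0.4466 -0.3332  0.06  ]
 dir -2.9440605781951077
[[409.31134563 222.21635445]]
[[411.27679051 220.70802325]]
scene 176 ell [238.3 200.3] [17.5 33.7] [ 0.4182 -0.3316  0.032 ]
 blue 40 231.65 198.775 [ 0.4543 -0.3304  0.06  ]
 dir -2.662304024154664
[[233.1482428  204.41545527]]
[[232.02386692 196.74991215]]
```

The grip is projected to be at (251,554) if it's on the stop, and I see it at (250,552). So the handle is home. Moving to the cap.

```bash
python3 -m crank '[{"hand":0,"dx":-15,"dy":0,"dz":-33,"yaw":0.1},{"hand":0,"dx":-31,"dy":0,"dz":-66,"yaw":0.21},{"hand":0,"dx":-47,"dy":0,"dz":-99,"yaw":0.32},{"hand":0,"dx":-63,"dy":0,"dz":-132,"yaw":0.43},{"hand":0,"dx":-78,"dy":0,"dz":-165,"yaw":0.54},{"hand":0,"dx":-94,"dy":0,"dz":-198,"yaw":0.65},{"hand":0,"dx":-109,"dy":0,"dz":-231,"yaw":0.76},{"hand":0,"dx":-125,"dy":0,"dz":-264,"yaw":0.87},{"hand":0,"dx":-141,"dy":0,"dz":-297,"yaw":0.98},{"hand":0,"dx":-156,"dy":20,"dz":-330,"yaw":1.09},{"hand":0,"dx":-172,"dy":45,"dz":-363,"yaw":1.2},{"hand":0,"dx":-187,"dy":70,"dz":-396,"yaw":1.25}]' 30; python3 - <<'E'
from h import *
st(); plan([.447,-.3335,.13],-1.371)
E
```

```text
clock: 9.1
position: [0.447, -0.33, 0.1766]
tool_rot: [-1.571, -0.0, -1.375]
force: [0.7, -0.4, -0.8]
grip_width: 0.0854
t 9.10 [ 0.447  -0.33    0.1766] xang -1.375 ydir [-0. -0. -1.] F [ 0.7 -0.4 -0.8] M [ 0.04 -0.04 -0.01] w 0.0854 q [-0.03  0.57  0.82  1.83 -0.5   0.96 -0.37]
dx 3.4 dy 46.6 dz -0.7 yaw -0.004
```

```bash
python3 -m crank '[{"hand":0,"dx":2,"dy":35,"dz":0,"yaw":0},{"hand":0,"dx":3,"dy":70,"dz":0,"yaw":0},{"hand":0,"dx":3,"dy":97,"dz":0,"yaw":0},{"hand":0,"dx":3,"dy":97,"dz":0,"yaw":0},{"hand":0,"dx":3,"dy":97,"dz":0,"yaw":0}]' 30; python3 - <<'E'
from h import *
st(); plan([.447,-.3335,.13],-1.371)
im=bot.grab_frame("scene"); crop(im,190,130,290,230,7,"pics/s10.png")
im=bot.grab_frame("top"); crop(im,350,170,470,270,6,"pics/t10.png")
P=bot.observe()['position'];a=-1.372;x=np.array([np.cos(a),np.sin(a),0])
for d in(-.05,0,.05):
  for up in (.013,.048):
    print(d,up,((proj("scene",P+d*x+[0,0,up])[0]-[190,130]+.5)*7).round(0))
E
```

```text
clock: 9.52
position: [0.4479, -0.3318, 0.0803]
tool_rot: [-1.573, 0.001, -1.37]
force: [0.1, -0.9, 0.7]
grip_width: 0.0853
t 9.52 [ 0.4479 -0.3318  0.0803] xang -1.370 ydir [-0.003  0.001 -1.   ] F [ 0.1 -0.9  0.7] M [-0.    0.01  0.01] w 0.0853 q [ 0.06  0.69  0.7   1.9  -0.62  0.78 -0.27]
dx 1.4 dy -49.7 dz -1.4 yaw 0.001
-0.05 0.013 [390. 425.]
-0.05 0.048 [382. 359.]
0 0.013 [288. 414.]
0 0.048 [278. 348.]
0.05 0.013 [186. 403.]
0.05 0.048 [175. 338.]
```

View pics/s10.png

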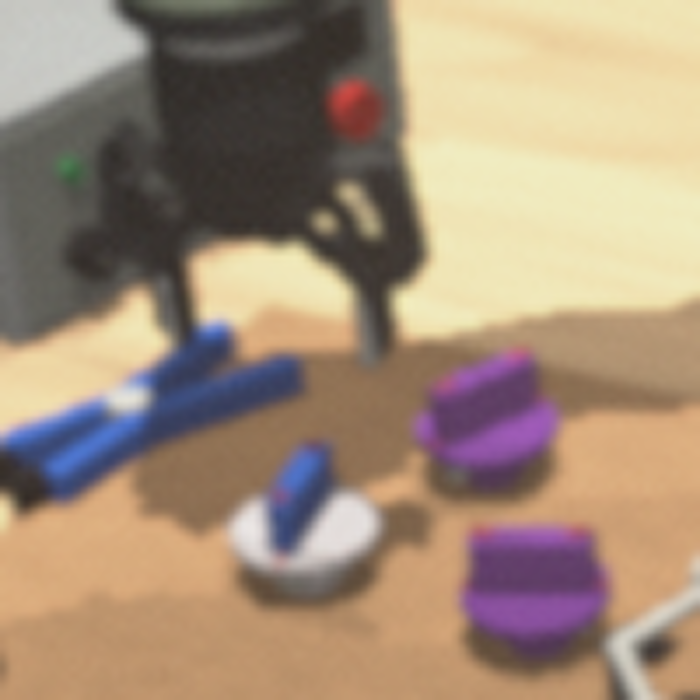

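View pics/t10.png

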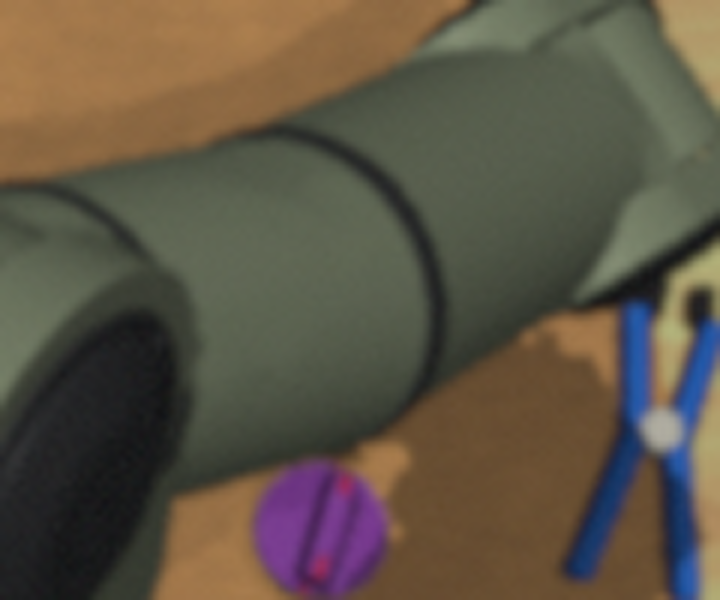

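The tips are at (185,335) and (375,358), with their midpoint at (280,346). That fits an actual tip height of the reported TCP plus 35 mm when closed (48 mm when open). I'll descend and grip the bar.

```bash
python3 -m crank '[{"hand":0,"dx":1,"dy":30,"dz":-1,"yaw":0},{"hand":0,"dx":1,"dy":55,"dz":-1,"yaw":0},{"hand":0,"dx":1,"dy":72,"dz":-1,"yaw":0},{"hand":0,"dx":1,"dy":78,"dz":-1,"yaw":0},{"hand":0,"dx":1,"dy":78,"dz":-1,"yaw":0},{"hand":0.5,"dx":1,"dy":78,"dz":-1,"yaw":0},{"hand":0.95,"dx":1,"dy":78,"dz":-1,"yaw":0},{"hand":0.95,"dx":1,"dy":78,"dz":-1,"yaw":0},{"hand":0.95,"dx":1,"dy":78,"dz":-1,"yaw":0},{"hand":0.95,"dx":1,"dy":78,"dz":-1,"yaw":0},{"hand":0.95,"dx":1,"dy":78,"dz":-1,"yaw":0},{"hand":0.95,"dx":1,"dy":78,"dz":-1,"yaw":0}]' 60; python3 - <<'E'
from h import *
st()
im=bot.grab_frame("scene"); crop(im,190,130,290,230,7,"pics/s11.png")
E
```

```text
clock: 10.62
position: [0.4484, -0.3332, 0.0035]
tool_rot: [-1.57, -0.0, -1.369]
force: [-0.5, 0.8, 8.7]
grip_width: 0.0129
t 10.62 [ 0.4484 -0.3332  0.0035] xang -1.369 ydir [ 0.001 -0.    -1.   ] F [-0.5  0.8  8.7] M [0.41 0.18 0.05] w 0.0129 q [ 0.14  0.8   0.58  1.93 -0.73  0.64 -0.18]
```

View pics/s11.png

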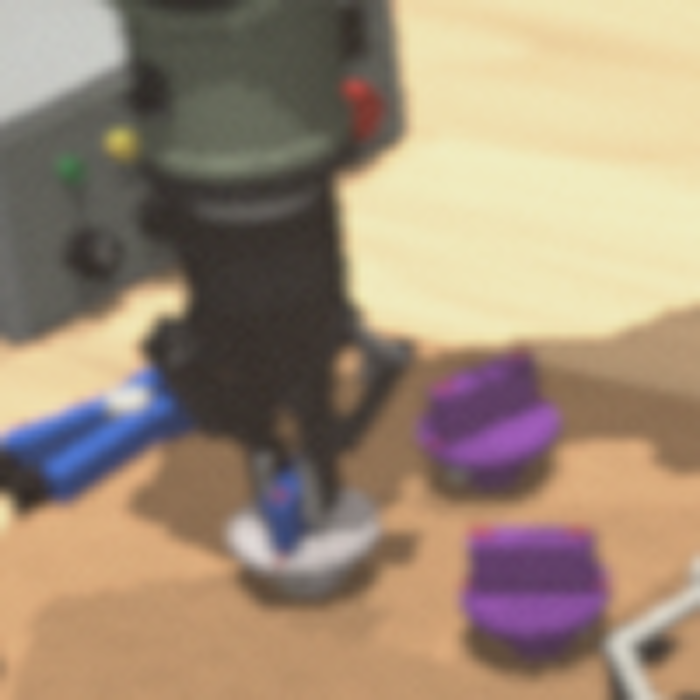

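The bar is held at width 12.9 mm, with pads on both sides of it in the picture. Lifting.

```bash
python3 -m crank '[{"hand":0.95,"dx":0,"dy":-15,"dz":0,"yaw":0},{"hand":0.95,"dx":0,"dy":-40,"dz":0,"yaw":0},{"hand":0.95,"dx":0,"dy":-75,"dz":0,"yaw":-0.1},{"hand":0.95,"dx":0,"dy":-110,"dz":0,"yaw":-0.2},{"hand":0.95,"dx":0,"dy":-145,"dz":0,"yaw":-0.32},{"hand":0.95,"dx":0,"dy":-180,"dz":0,"yaw":-0.44},{"hand":0.95,"dx":0,"dy":-210,"dz":0,"yaw":-0.56},{"hand":0.95,"dx":0,"dy":-222,"dz":0,"yaw":-0.68},{"hand":0.95,"dx":0,"dy":-227,"dz":0,"yaw":-0.8},{"hand":0.95,"dx":0,"dy":-227,"dz":0,"yaw":-0.9}]' 60; python3 - <<'E'
from h import *
st();plan([.5755,.0505,.23],1.447)
im=bot.grab_frame("scene"); crop(im,190,90,290,190,7,"pics/s12.png")
E
```

```text
clock: 11.5
position: [0.4486, -0.3334, 0.2317]
tool_rot: [-1.571, -0.002, -0.463]
force: [-0.8, 0.1, -1.3]
grip_width: 0.0129
t 11.50 [ 0.4486 -0.3334  0.2317] xang -0.463 ydir [ 0.002 -0.001 -1.   ] F [-0.8  0.1 -1.3] M [-0.03 -0.05 -0.02] w 0.0129 q [ 0.1   0.44  0.61  1.76 -0.29  1.03  0.35]
dx -57.8 dy 1.6 dz 400.2 yaw -1.910
```

View pics/s12.png

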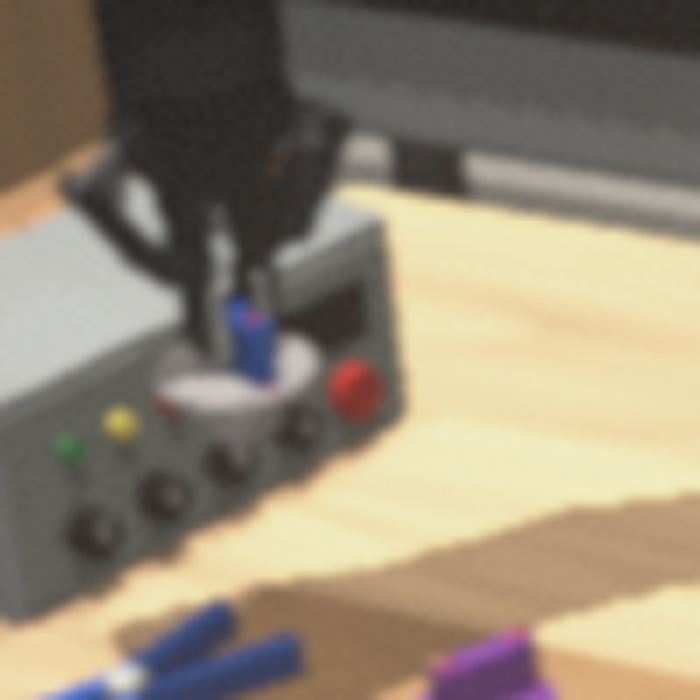

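The cap is lifted and sits level in the grip. Carrying it to the port while turning.

```bash
python3 -m crank '[{"hand":0.95,"dx":-3,"dy":0,"dz":20,"yaw":-0.11},{"hand":0.95,"dx":-7,"dy":0,"dz":50,"yaw":-0.23},{"hand":0.95,"dx":-12,"dy":0,"dz":83,"yaw":-0.35},{"hand":0.95,"dx":-17,"dy":0,"dz":118,"yaw":-0.47},{"hand":0.95,"dx":-22,"dy":0,"dz":153,"yaw":-0.59},{"hand":0.95,"dx":-27,"dy":0,"dz":188,"yaw":-0.71},{"hand":0.95,"dx":-32,"dy":0,"dz":223,"yaw":-0.83},{"hand":0.95,"dx":-37,"dy":0,"dz":258,"yaw":-0.95},{"hand":0.95,"dx":-42,"dy":0,"dz":293,"yaw":-1.07},{"hand":0.95,"dx":-47,"dy":0,"dz":328,"yaw":-1.19},{"hand":0.95,"dx":-52,"dy":0,"dz":362,"yaw":-1.31},{"hand":0.95,"dx":-56,"dy":0,"dz":385,"yaw":-1.43}]' 60; python3 - <<'E'
from h import *
st();plan([.5755,.0505,.21],1.447)
E
```

```text
clock: 12.55
position: [0.5725, 0.0391, 0.2295]
tool_rot: [-1.57, -0.0, 0.966]
force: [-0.4, -0.2, -0.7]
grip_width: 0.0132
t 12.55 [0.5725 0.0391 0.2295] xang 0.966 ydir [-0.001  0.001 -1.   ] F [-0.4 -0.2 -0.7] M [-0.01  0.01 -0.06] w 0.0132 q [-0.3   0.41  0.18  1.71 -0.09  1.03  0.87]
dx 11.0 dy 19.5 dz 4.0 yaw -0.481
```

```bash
python3 -m crank '[{"hand":0.95,"dx":5,"dy":0,"dz":2,"yaw":-0.1},{"hand":0.95,"dx":11,"dy":0,"dz":4,"yaw":-0.22},{"hand":0.95,"dx":11,"dy":0,"dz":4,"yaw":-0.34},{"hand":0.95,"dx":11,"dy":10,"dz":4,"yaw":-0.44},{"hand":0.95,"dx":11,"dy":15,"dz":4,"yaw":-0.48},{"hand":0.95,"dx":11,"dy":15,"dz":4,"yaw":-0.48},{"hand":0.95,"dx":11,"dy":15,"dz":4,"yaw":-0.48},{"hand":0.95,"dx":11,"dy":15,"dz":4,"yaw":-0.48}]' 60; python3 - <<'E'
from h import *
st();plan([.5755,.0505,.21],1.447)
im=bot.grab_frame("scene"); crop(im,280,150,370,240,8,"pics/s13.png")
im=bot.grab_frame("top"); crop(im,215,130,365,245,5,"pics/t13.png")
p=bot.observe()['position']
print(((proj("scene",[p+[0,0,.0285],p-[0,0,.0035],[.5755,.0505,.16]])-[280,150]+.5)*8).round(0))
E
```

```text
clock: 13.22
position: [0.5753, 0.0468, 0.2151]
tool_rot: [-1.571, 0.0, 1.438]
force: [0.6, 1.0, -0.8]
grip_width: 0.0131
t 13.22 [0.5753 0.0468 0.2151] xang 1.438 ydir [-0. -0. -1.] F [ 0.6  1.  -0.8] M [ 0.02 -0.   -0.04] w 0.0131 q [-0.24  0.43  0.07  1.71 -0.04  1.    1.29]
dx 3.7 dy 5.1 dz 0.3 yaw -0.009
[[336. 347.]
 [338. 431.]
 [351. 563.]]
```

View pics/s13.png

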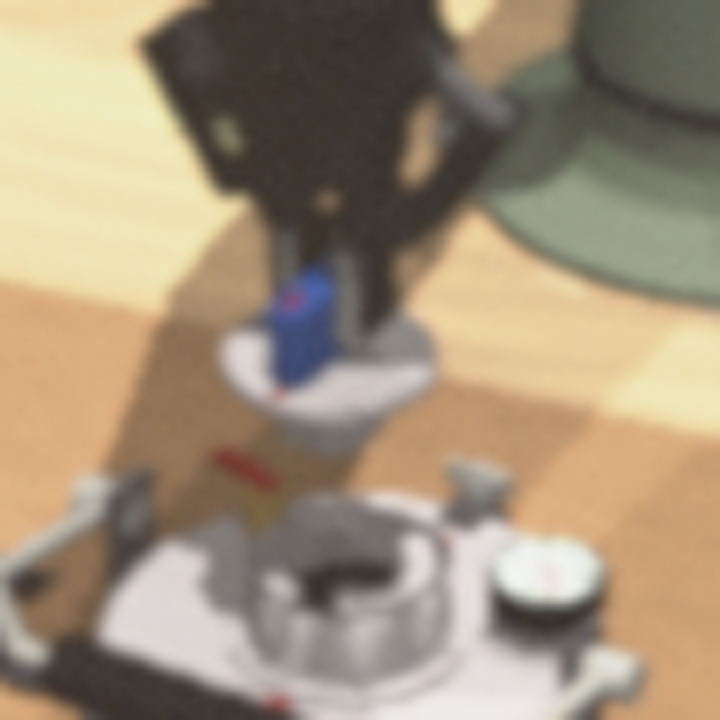

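View pics/t13.png

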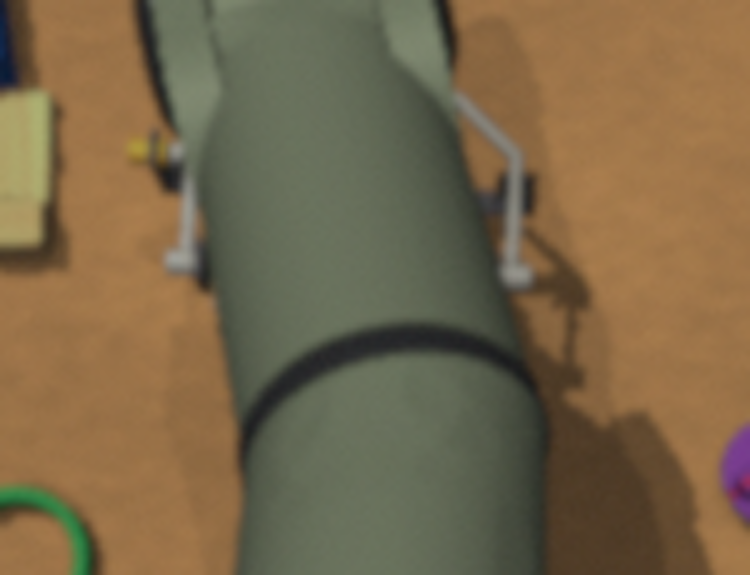

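```bash
cat > ov.py <<'E'
from h import *
def overlay(im,n,circs,x0,y0,x1,y1,f,name):
    big=cv2.resize(im[y0:y1,x0:x1,::-1],None,fx=f,fy=f,interpolation=cv2.INTER_CUBIC)
    t=np.linspace(0,2*np.pi,60)
    for (c,r,col) in circs:
        P=np.c_[c[0]+r*np.cos(t),c[1]+r*np.sin(t),np.full(60,c[2])]
        u=((proj(n,P)-[x0,y0]+.5)*f).astype(np.int32); cv2.polylines(big,[u],True,col,1)
    cv2.imwrite(name,big)
E
python3 - <<'E'
from ov import *
im=bot.grab_frame("scene"); p=bot.observe()['position']; f=p-[0,0,.0035]
pot=np.array([.5755,.0505,0])
overlay(im,"scene",[(f+[0,0,.032],.035,(0,0,255)),(f+[0,0,.026],.035,(0,255,0)),(f,.0135,(0,255,255)),(pot+[0,0,.16],.035,(0,0,255)),(pot+[0,0,.16],.0205,(255,0,0)),(pot+[0,0,.13],.0845,(0,255,0))],280,150,375,250,8,"pics/ov1.png")
im=cv2.imread("pics/top0.png")[:,:,::-1]
overlay(im,"top",[(pot+[0,0,.16],.035,(0,0,255)),(pot+[0,0,.16],.0205,(255,0,0)),(pot+[0,0,.13],.0845,(0,255,0))],235,145,335,245,7,"pics/ov2.png")
E
```

```text
(no output)
```

View pics/ov1.png

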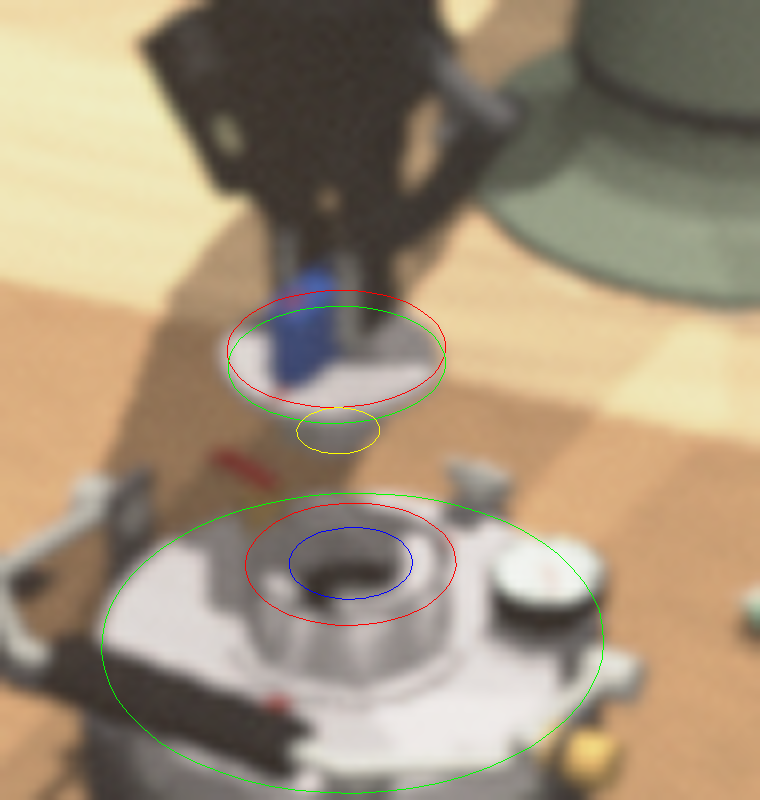

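View pics/ov2.png

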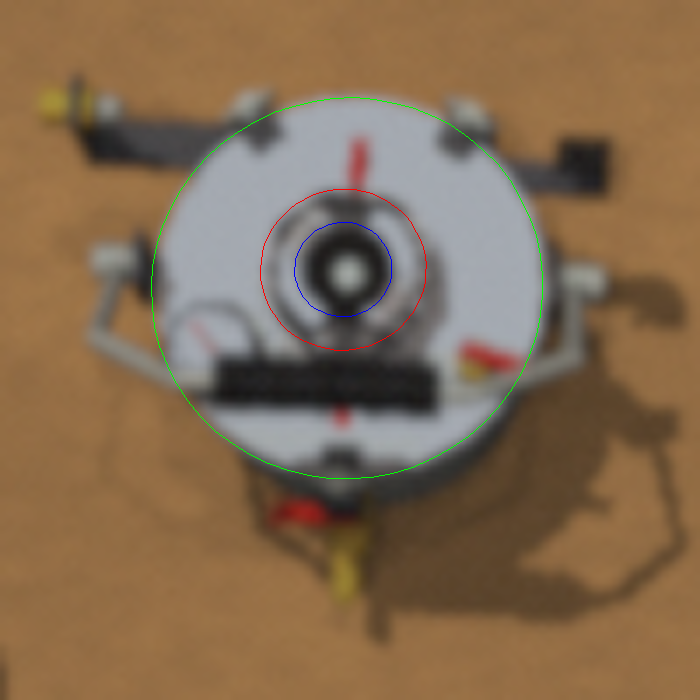

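The overlay puts the cap's flange about 8 px left of the tool axis. That means the cap sits about 2–3 mm toward +x in the grip, as the top view also suggested at the grasp. I'll compensate and lower to just above the mouth.

```bash
python3 -m crank '[{"hand":0.95,"dx":1.5,"dy":5,"dz":1.3,"yaw":-0.008},{"hand":0.95,"dx":3,"dy":15,"dz":2.7,"yaw":-0.008},{"hand":0.95,"dx":3,"dy":25,"dz":2.7,"yaw":-0.008},{"hand":0.95,"dx":3,"dy":36,"dz":2.7,"yaw":-0.008},{"hand":0.95,"dx":3,"dy":44,"dz":2.7,"yaw":-0.008},{"hand":0.95,"dx":3,"dy":47,"dz":2.7,"yaw":-0.008},{"hand":0.95,"dx":3,"dy":47,"dz":2.7,"yaw":-0.008},{"hand":0.95,"dx":3,"dy":47,"dz":2.7,"yaw":-0.008}]' 60; python3 - <<'E'
from ov import *
st()
im=bot.grab_frame("scene"); p=bot.observe()['position']; f=p-[0,0,.0035]
pot=np.array([.575,.05,0]); f=f+[.002,0,0]
overlay(im,"scene",[(f+[0,0,.026],.035,(0,255,0)),(f,.0135,(0,255,255)),(pot+[0,0,.16],.035,(0,0,255)),(pot+[0,0,.16],.0205,(255,0,0))],300,170,360,240,10,"pics/ov3.png")
E
```

```text
clock: 14.03
position: [0.573, 0.0502, 0.1679]
tool_rot: [-1.571, 0.0, 1.449]
force: [-0.3, -0.5, -0.7]
grip_width: 0.0125
t 14.03 [0.573  0.0502 0.1679] xang 1.449 ydir [-0. -0. -1.] F [-0.3 -0.5 -0.7] M [-0.01 -0.02  0.02] w 0.0125 q [-0.24  0.48  0.06  1.77 -0.04  0.9   1.29]
```

View pics/ov3.png

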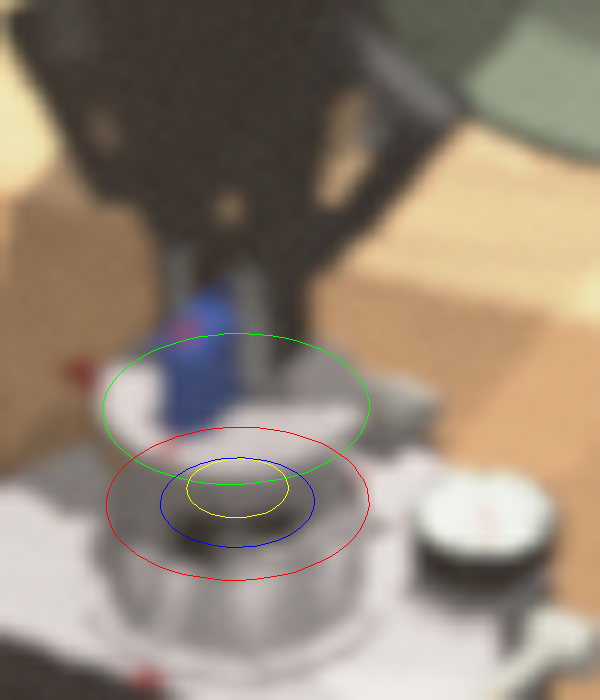

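The flange (columns 97–365) and the neck (97–362) are centred over each other. Lowering in small steps.

```bash
python3 -m crank '[{"hand":0.95,"dx":0,"dy":4,"dz":0,"yaw":0},{"hand":0.95,"dx":0,"dy":8,"dz":0,"yaw":0},{"hand":0.95,"dx":0,"dy":10,"dz":0,"yaw":0},{"hand":0.95,"dx":0,"dy":10,"dz":0,"yaw":0}]' 60; python3 -c "
from h import *
st()"
python3 -m crank '[{"hand":0.95,"dx":0,"dy":3,"dz":0,"yaw":0},{"hand":0.95,"dx":0,"dy":6,"dz":0,"yaw":0},{"hand":0.95,"dx":0,"dy":7,"dz":0,"yaw":0},{"hand":0.95,"dx":0,"dy":7,"dz":0,"yaw":0}]' 60; python3 -c "
from h import *
st()"
```

```text
clock: 14.42
position: [0.5727, 0.0503, 0.1574]
tool_rot: [-1.57, 0.0, 1.449]
force: [-0.1, 0.5, -0.9]
grip_width: 0.0129
t 14.42 [0.5727 0.0503 0.1574] xang 1.449 ydir [-0.001 -0.    -1.   ] F [-0.1  0.5 -0.9] M [-0.04  0.05  0.  ] w 0.0129 q [-0.24  0.49  0.06  1.78 -0.04  0.88  1.29]
clock: 14.75
position: [0.5728, 0.0503, 0.1506]
tool_rot: [-1.57, 0.0, 1.449]
force: [-0.5, 0.3, -1.6]
grip_width: 0.0131
t 14.75 [0.5728 0.0503 0.1506] xang 1.449 ydir [-0. -0. -1.] F [-0.5  0.3 -1.6] M [0.03 0.01 0.01] w 0.0131 q [-0.24  0.5   0.06  1.78 -0.04  0.86  1.29]
```

Foot and lugs entered with no contact force. Pressing on toward flush.

```bash
python3 -m crank '[{"hand":0.95,"dx":0,"dy":3,"dz":0,"yaw":0},{"hand":0.95,"dx":0,"dy":6,"dz":0,"yaw":0},{"hand":0.95,"dx":0,"dy":6,"dz":0,"yaw":0}]' 80; python3 -c "
from h import *
st()"
python3 -m crank '[{"hand":0.95,"dx":0,"dy":3,"dz":0,"yaw":0},{"hand":0.95,"dx":0,"dy":5,"dz":0,"yaw":0},{"hand":0.95,"dx":0,"dy":5,"dz":0,"yaw":0}]' 80; python3 -c "
from h import *
st()"
```

```text
clock: 15.0
position: [0.5731, 0.0503, 0.1446]
tool_rot: [-1.571, -0.0, 1.449]
force: [0.4, -0.0, 2.5]
grip_width: 0.0126
t 15.00 [0.5731 0.0503 0.1446] xang 1.449 ydir [ 0. -0. -1.] F [ 0.4 -0.   2.5] M [-0.   -0.2  -0.02] w 0.0126 q [-0.23  0.5   0.06  1.79 -0.04  0.85  1.29]
clock: 15.25
position: [0.5731, 0.0503, 0.1398]
tool_rot: [-1.571, -0.0, 1.449]
force: [0.6, -0.5, 6.0]
grip_width: 0.0125
t 15.25 [0.5731 0.0503 0.1398] xang 1.449 ydir [ 0.  0. -1.] F [ 0.6 -0.5  6. ] M [-0.08 -0.12  0.02] w 0.0125 q [-0.23  0.51  0.06  1.79 -0.04  0.84  1.29]
```

```bash
python3 -m crank '[{"hand":0.95,"dx":0,"dy":2,"dz":0,"yaw":0},{"hand":0.95,"dx":0,"dy":3,"dz":0,"yaw":0},{"hand":0.95,"dx":0,"dy":3,"dz":0,"yaw":0}]' 100; python3 - <<'E'
from h import *
st()
im=bot.grab_frame("scene"); crop(im,300,170,360,240,10,"pics/s14.png")
E
```

```text
clock: 15.5
position: [0.5732, 0.0504, 0.1376]
tool_rot: [-1.571, -0.0, 1.449]
force: [-1.8, -0.3, 12.3]
grip_width: 0.0123
t 15.50 [0.5732 0.0504 0.1376] xang 1.449 ydir [ 0.001  0.    -1.   ] F [-1.8 -0.3 12.3] M [-0.14  0.59  0.01] w 0.0123 q [-0.23  0.51  0.06  1.79 -0.04  0.83  1.29]
```

View pics/s14.png

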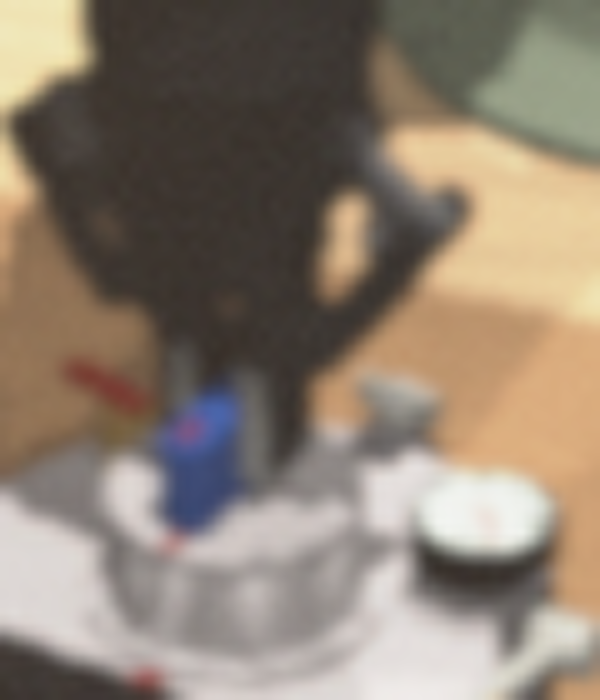

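The cap is flush: the flange covers the neck, z has stalled, and the force (12 N) is above the spring's 8 N. I'll press slightly harder and turn clockwise.

```bash
python3 -m crank '[{"hand":0.95,"dx":0,"dy":0.7,"dz":0,"yaw":0},{"hand":0.95,"dx":0.2,"dy":0.7,"dz":0,"yaw":0.1},{"hand":0.95,"dx":0.4,"dy":0.7,"dz":0,"yaw":0.2},{"hand":0.95,"dx":0.6,"dy":0.7,"dz":0,"yaw":0.3},{"hand":0.95,"dx":0.8,"dy":0.7,"dz":-0.1,"yaw":0.4},{"hand":0.95,"dx":1,"dy":0.7,"dz":-0.2,"yaw":0.5},{"hand":0.95,"dx":1.1,"dy":0.7,"dz":-0.3,"yaw":0.6}]' 100; python3 -c "
from h import *
st()"
```

```text
clock: 16.13
position: [0.5746, 0.0512, 0.1376]
tool_rot: [-1.573, -0.002, 0.844]
force: [-0.1, -2.3, 17.1]
grip_width: 0.012
t 16.13 [0.5746 0.0512 0.1376] xang 0.844 ydir [ 0.003  0.    -1.   ] F [-0.1 -2.3 17.1] M [-0.43  0.1   0.15] w 0.0120 q [-0.35  0.52  0.22  1.8  -0.15  0.83  0.79]
```

```bash
python3 -m crank '[{"hand":0.95,"dx":0.1,"dy":0,"dz":0,"yaw":0.1},{"hand":0.95,"dx":0.2,"dy":0,"dz":0.1,"yaw":0.2},{"hand":0.95,"dx":0.4,"dy":0,"dz":0.2,"yaw":0.3},{"hand":0.95,"dx":0.6,"dy":0,"dz":0.2,"yaw":0.4},{"hand":0.95,"dx":0.7,"dy":0,"dz":0.3,"yaw":0.5},{"hand":0.95,"dx":0.8,"dy":0,"dz":0.3,"yaw":0.6},{"hand":0.95,"dx":0.9,"dy":0,"dz":0.4,"yaw":0.7},{"hand":0.95,"dx":1,"dy":0,"dz":0.4,"yaw":0.78},{"hand":0.95,"dx":1,"dy":0,"dz":0.4,"yaw":0.78}]' 100; python3 -c "
from h import *
st()"
python3 -m crank '[{"hand":0.95,"dx":0,"dy":0,"dz":0,"yaw":0.04},{"hand":0.95,"dx":0,"dy":0,"dz":0,"yaw":0.07},{"hand":0.95,"dx":0,"dy":0,"dz":0,"yaw":0.07}]' 100; python3 -c "
from h import *
st()"
```

```text
clock: 16.88
position: [0.575, 0.0521, 0.1376]
tool_rot: [-1.571, -0.003, 0.063]
force: [0.0, -1.5, 19.6]
grip_width: 0.012
t 16.88 [0.575  0.0521 0.1376] xang 0.063 ydir [ 0.003 -0.    -1.   ] F [ 0.  -1.5 19.6] M [-0.32  0.28 -0.23] w 0.0120 q [-0.49  0.55  0.43  1.81 -0.3   0.84  0.14]
clock: 17.13
position: [0.575, 0.0521, 0.1376]
tool_rot: [-1.571, -0.003, -0.003]
force: [0.4, -2.4, 20.0]
grip_width: 0.0118
t 17.13 [0.575  0.0521 0.1376] xang -0.003 ydir [ 0.003  0.    -1.   ] F [ 0.4 -2.4 20. ] M [-0.33  0.19 -0.04] w 0.0118 q [-0.51  0.56  0.45  1.81 -0.31  0.85  0.09]
```

```bash
python3 -m crank '[{"hand":0.95,"dx":0,"dy":0,"dz":0,"yaw":0.02},{"hand":0.95,"dx":0,"dy":0,"dz":0,"yaw":0.04},{"hand":0.95,"dx":0,"dy":0,"dz":0,"yaw":0.04}]' 100; python3 -c "
from h import *
st()"
python3 -m crank '[{"hand":0.95,"dx":0,"dy":0,"dz":0,"yaw":0.02},{"hand":0.95,"dx":0,"dy":0,"dz":0,"yaw":0.04},{"hand":0.95,"dx":0,"dy":0,"dz":0,"yaw":0.04}]' 100; python3 -c "
from h import *
st()"
```

```text
clock: 17.38
position: [0.5751, 0.0521, 0.1376]
tool_rot: [-1.571, -0.003, -0.042]
force: [0.3, -1.8, 18.5]
grip_width: 0.012
t 17.38 [0.5751 0.0521 0.1376] xang -0.042 ydir [ 0.003  0.    -1.   ] F [ 0.3 -1.8 18.5] M [-0.32 -0.03  0.16] w 0.0120 q [-0.51  0.56  0.46  1.81 -0.32  0.85  0.05]
clock: 17.63
position: [0.5753, 0.052, 0.1376]
tool_rot: [-1.571, -0.003, -0.082]
force: [0.9, -2.9, 18.1]
grip_width: 0.0118
t 17.63 [0.5753 0.052  0.1376] xang -0.082 ydir [ 0.003 -0.    -1.   ] F [ 0.9 -2.9 18.1] M [-0.46 -0.25  0.91] w 0.0118 q [-0.52  0.56  0.47  1.81 -0.33  0.85  0.02]
```

```bash
python3 -m crank '[{"hand":0.95,"dx":0,"dy":0,"dz":0,"yaw":0.02},{"hand":0.95,"dx":0,"dy":0,"dz":0,"yaw":0.03},{"hand":0.95,"dx":0,"dy":0,"dz":0,"yaw":0.03}]' 100; python3 - <<'E'
from h import *
st()
im=bot.grab_frame("scene"); crop(im,270,140,380,250,7,"pics/s15.png"); crop(im,0,0,640,400,1,"pics/s15f.png")
E
```

```text
clock: 17.88
position: [0.5753, 0.0521, 0.1376]
tool_rot: [-1.571, -0.003, -0.11]
force: [3.0, -2.9, 17.4]
grip_width: 0.0116
t 17.88 [0.5753 0.0521 0.1376] xang -0.110 ydir [ 0.003 -0.    -1.   ] F [ 3.  -2.9 17.4] M [-0.62 -0.36  1.52] w 0.0116 q [-0.52  0.56  0.48  1.81 -0.33  0.85 -0.  ]
```

View pics/s15.png

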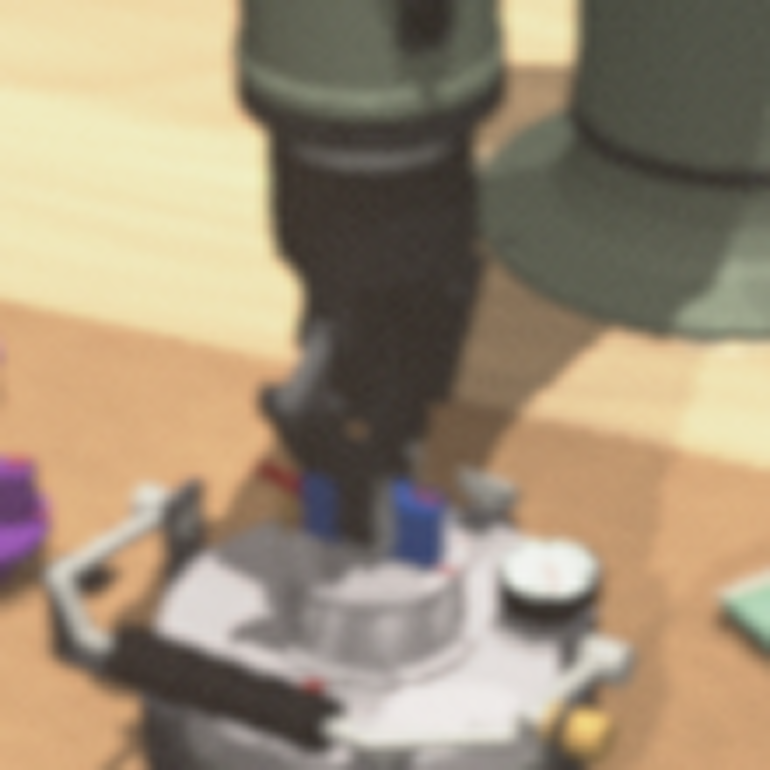

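View pics/s15f.png

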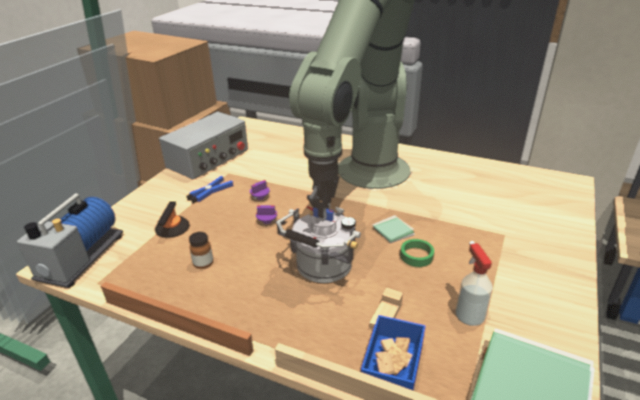

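The turning moment rose from 0.16 to 0.91 to 1.52 N m over the last 4° while z stayed at the flush value, so the cap is on its stop. I'll hold briefly, check that nothing else moved, and hand in.

```bash
python3 -m crank '[{"hand":0.95,"dx":0,"dy":0.3,"dz":0,"yaw":0},{"hand":0.95,"dx":0,"dy":0.3,"dz":0,"yaw":0},{"hand":0.95,"dx":0,"dy":0.3,"dz":0,"yaw":0},{"hand":0.95,"dx":0,"dy":0.3,"dz":0,"yaw":0}]' 100; python3 - <<'E'
from h import *
st()
a=cv2.imread("pics/scene0.png").astype(int);b=cv2.imread("pics/s15f.png").astype(int)
for n,(x,y,w,h) in dict(lifter=(155,200,35,35),jar=(190,232,25,35),clamp=(188,176,46,24),glass=(376,216,36,24),tape=(402,240,32,25),spray=(458,242,35,80),wood=(372,290,30,36),purple=(250,180,28,42)).items(): print(n,abs(a-b)[y:y+h,x:x+w].mean().round(1))
bot.job_done()
E
```

```text
clock: 18.27
position: [0.5754, 0.0521, 0.1376]
tool_rot: [-1.571, -0.004, -0.11]
force: [1.0, -2.5, 23.4]
grip_width: 0.012
t 18.27 [0.5754 0.0521 0.1376] xang -0.110 ydir [ 0.004 -0.    -1.   ] F [ 1.  -2.5 23.4] M [-0.56  0.09  1.51] w 0.0120 q [-0.52  0.56  0.48  1.81 -0.33  0.85  0.  ]
lifter 1.1
jar 1.1
clamp 2.4
glass 3.1
tape 1.1
spray 2.4
wood 0.9
purple 1.4
the job is handed in; nothing more can be done
```

The pot is closed and the job is handed in at 18.3 s; the arm is still gripping the cap and pressing it down flush.

- **Handle:** I swung it over to the far side first. At the end the tool felt about 34 N, and afterwards the grip appeared within about 1 px of where it should be on its stop. I did not measure the ball snapping in separately.
- **Cap:** the aluminium cap went into the port with no side load, and the push-back matched the seal spring. It sits flush: height steady at 137.6 mm on the tool reading, as expected, with a 23 N push at the end.
- **Quarter turn:** I turned the tool about 89° clockwise. The turning moment rose from about 0.2 to 1.5 N m over the last 4°, so the cap is on its stop. The extra few degrees beyond 84° are probably lug play and twist in the grip.
- **Bystanders:** comparing pictures from before and after showed no visible shift of anything else on the bench.

**What disagreed:**
- **Fingertip height:** the fingertips are about 35 mm higher than the reported TCP. My first close on the handle therefore missed, just above the grip and without touching it, and I corrected for this from the pictures.
- **Scene camera:** it also read 1–2 px off the top camera, so I checked the cap against the port in the same picture. The arm hid the port from the top camera throughout.

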